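Take a delivery pile apart and find the loaded filter case

TASK

Take the delivery pile apart from the top down: set the clear gel box between the pins of the small black nest plate, then the two black filter cases, and last the aluminium transport case between the pins of the long grey cradle. The filter cases look the same, but one is empty and the other holds a filter and is clearly heavier: lift them to judge, lay the empty one in the open grey tray and seat the loaded one between the pins of the measuring stage, the block with the micrometer head. Keep everything level on the way and leave each thing lying flat in its place.

Things in the scene. Friction and masses are not known exactly. Their poses are not given: they have to be found in the camera images.
- gel_box: clear plastic box, lid closed, chips inside, 56 (x, over hinge and catch; walls 52) x 52 (y) x 24 mm, 50 g; on top of the pile across the inner halves of both filter cases (underside at 44 mm), its x along the length of the transport case. Origin: centre of underside, z up. Grip across the 52 mm (closing along its y).
- filter_case_1: one of two closed flat black cases, alike in look, 50 (x) x 70 (y) x 14 mm, lying side by side on the transport case (underside at 30 mm, centres 79 mm apart along its length, 9 mm between their ends). One of the two is empty (30 g), the other holds a metal-framed filter (260 g): only lifting tells which. Origin: centre of underside, z up. Grip across the 50 mm (closing along x).
- filter_case_2: one of two closed flat black cases, alike in look, 50 (x) x 70 (y) x 14 mm, lying side by side on the transport case (underside at 30 mm, centres 79 mm apart along its length, 9 mm between their ends). One of the two is empty (30 g), the other holds a metal-framed filter (260 g): only lifting tells which. Origin: centre of underside, z up. Grip across the 50 mm (closing along x).
- transport_case: closed aluminium case at the bottom of the pile, 64 (x) x 162 (y) x 30 mm, flat top, dark corner caps, about 350 g. Origin: centre of underside (on the bench); y along its length, z up. Grip it at mid length across the 64 mm (closing along x); its flat latches and hinges are 50 mm from the middle.
- gel_nest: fixed black plate 92 (x) x 88 (y) x 8 mm with eight steel pins round a place for the gel box (56 along x, 52 along y) with 5 mm to spare on each side; pins 8 mm thick, 9 high, tapered. Origin: centre of underside, on the bench; the gel box stands 8 mm above it, sides along the plate's, any way round.
- stage: fixed measuring stage: dark base 110 (x) x 124 (y) mm, micrometer head to 94 mm on its -y side, aluminium table, top at 24 mm, with eight pins round a place for a filter case (50 along x, 70 along y) with 5 mm to spare on each side; pins 8 mm thick, 9 high, tapered, free of pins 20 mm either side of mid length. Origin: centre of underside; the case stands 24 mm above, length along y.
- empties_tray: fixed open grey plastic tray, outside 130 (x) x 118 (y) x 12 mm, inside 124 x 112 mm, floor 3 mm thick. Origin: centre of underside. The empty filter case lies flat on its floor near the middle, its 70 mm along y, so that fingers have room beside its long sides.
- case_cradle: fixed grey plate 98 (x) x 186 (y) mm, top at 8 mm, with eight pins round a place for the transport case (64 along x, 162 along y) with 5 mm to spare on each side; pins 8 mm thick, 9 high, tapered; those on the long sides 51 mm either side of the middle. Origin: centre of underside, on the bench; the transport case stands 8 mm above it, its length along y.
- monitor_corner (a point): not to be moved: the lower front corner of the computer monitor, which stands edge-on, 20 mm thick, from here away from the robot along +x and upwards by 0.3 m. Keep arm and wrist clear of it.
Things that resemble listed ones, but are neither listed nor needed, are in the scene too. Leave any pink look-alike of the filter_case_2 alone.

How it is judged:
By the outcome, as a careful person would: the job done as asked, in the order asked, and still so for the second after the job is handed in, with the robot touching nothing.
It also fails if it takes over 131 s, if anything falls off the work surface, if the arm or the gripper's body presses on something with over 40 N, if the wrist force passes 120 N, or if a joint passes its speed limit or range.

ROBOT

A 6-joint arm with a two-finger parallel gripper is mounted at the origin on a cart in front of the work surface, level with it; the furniture and walls round the work are solid. World frame = base frame: x ahead of the robot, y to its left, z up, the work surface at z = 0. Lengths are in m, angles in rad, forces in N, time in s.
With the tool pointing down it reaches from about 0.4 to 0.825 m from the base axis. Payload 7 kg.
Tool frame: the origin (TCP) lies at the very end of the fingers, on their centre line; the grasp point (between the pads) lies arm.grip_point_offset behind it (arm.grip_point_offset is the distance from the TCP to the grasp point, in m); z points along the fingers, y is the line along which they close (so a half turn about z gives the same grasp; the last joint's range is limited). The gripper opens to 88 mm and grips with 3 to 60 N. Pads are 19 mm wide; open, the fingers measure 130 mm over their backs; the gripper's body (78 mm by 193 mm) begins 47 mm behind the grasp point.
Start: joints at [-0.853, 0.359, 0.012, 0, -1.224, -0.288], TCP at [0.281, -0.614, 0.227] pointing down, gripper open.
Joint ranges: [-3.07, 3.07], [-1.43, 2.12], [-1.02, 1.25], [-3.03, 1.67], [-3.05, -0], [-3.03, 3.03]. Speed limits (rad/s): [2.39, 2.39, 3.01, 3.14, 3.14, 3.14].

INTERFACE

Orientations are given as [roll, pitch, yaw] about the fixed x, y, z axes, in that order (R = Rz(yaw) Ry(pitch) Rx(roll)).
In Python, from station import arm gives the robot as it stands.
- The arm moves only by the shell command python3 -m crank 'ROWS' [OPENING] [FORCE]. ROWS is JSON, a list of rows, each an object of numbers: "dx", "dy", "dz": the shift along the tool's x, y, z in cm; "wx", "wy", "wz": the turn, a rotation vector about the tool's x, y, z in degrees. A call has exactly 10 rows; each row is the pose to reach, as a shift and turn from the pose commanded when the call began, along the tool's axes at that moment; what a row does not reach only later rows make up. A row lasts 1/8 s, in which the tool goes at most 62.5 mm and 10.7 degrees, less where a joint would pass 70% of its speed; a pose out of reach is approached as far as the arm can. A call with a gripper value outside its range is refused whole. OPENING is the finger opening in cm, from 0 to 8.76, set as the call begins (- or left out, the last holds). The fingers move at their own pace and stop on an object; FORCE is the grip in N (left out, the last holds). Time passes only in rows, so rows that repeat a pose let the fingers close, or fill a call up. It gives the time, the measured TCP pose, the force, the opening and the grip force at its end, in the units of the state.
- arm.get_state(): the state, without advancing time (a new reading comes with each control period).
- arm.grab_frame(name): name is "scene" or "top" or "wrist"; returns the picture (400x640x3 uint8, red, green, blue); there is no depth.
- arm.calibration(name): a dict with "fx", "fy", "cx", "cy" (pixels), "world_from_camera" (4x4, takes a point from camera to world coordinates). Camera axes: x right, y down, z forward; pixel columns grow to the right and rows downward; lengths in m; the calibration is good to about 2 mm. A picture is of the moment at which its call begins: read the wrist's pose just before it. calibration takes no time and is no camera call; for the wrist camera it gives the pose at the moment of the call.
- arm.job_done(): hands the job in; it is judged then, once.
Trained networks look in the newest picture that a camera, given by its name, has taken for a name from the list of things; names that differ only in an ending like _2 or _b are one class to them, and where a whole thing is asked for, a point or a joint stands for the part that bears it (a point fixed in the world has none). Each returns a list of dicts, best first, with "confidence" (0 to 1); they miss things now and then, are a little off and sometimes report something else, mostly with a low value. They report only what shows in the picture. A call takes as long as a camera call. They do not tell look-alikes from the thing itself.
- arm.find_in(camera, query): "centre" ([x, y, z] in m, in world coordinates, good to about 4 mm: the middle of the surface that is visible of it).
- arm.masks_of(camera, query): "pixels" (400x640 bool, what is visible of it).
- arm.mark_of(camera, query): "centre" ([x, y, z] in m, in world coordinates, good to about 4 mm: a listed point, or the origin of a listed thing).
The state is a dict: "t": time; "q": joint angles; "qd": joint speeds; "joint_efforts": joint torques, N m; "eef_pos": TCP position; "ee_rot": TCP orientation; "force": force on the tool from outside, world axes, zero at the start; "moment": the same for the moment, N m; "width": finger opening in m; "gripper_force": force on a finger pad.
Only numpy, scipy, OpenCV 4.12 (cv2) and the standard library are available. Lean on these libraries where they do the work, as an engineer would, in place of code of your own. Each camera call takes 0.05 s, during which the arm holds its last target. There are 200 camera calls.

## Working session

There is one attempt and no reset: what is moved stays moved. The work goes in short steps, Python scripts to look and compute and a shell command to move; the robot and the scene stay as the last step left them, time stands still between calls to the robot, and variables do not carry over. Pictures are saved under pics/ and viewed, at most 14 in all, crops included, and the job is handed in when it is done.

```bash
ls; mkdir -p pics
cat > h.py <<'E'
import numpy as np, cv2
from station import arm
from scipy.spatial.transform import Rotation as R
def save(n,f,crop=None,s=1):
    im=arm.grab_frame(n)
    if crop: im=im[crop[1]:crop[3],crop[0]:crop[2]]
    if s!=1: im=cv2.resize(im,None,fx=s,fy=s,interpolation=cv2.INTER_CUBIC)
    cv2.imwrite('pics/'+f,im[...,::-1])
def ray(n,u,v,z,c=None):
    c=c or arm.calibration(n); T=np.array(c['world_from_camera'])
    d=T[:3,:3]@np.array([(u-c['cx'])/c['fx'],(v-c['cy'])/c['fy'],1]); o=T[:3,3]
    return o+d*(z-o[2])/d[2]
def proj(n,P,c=None):
    c=c or arm.calibration(n); T=np.linalg.inv(np.array(c['world_from_camera']))
    p=T[:3,:3]@np.array(P)+T[:3,3]; return np.array([c['cx']+c['fx']*p[0]/p[2],c['cy']+c['fy']*p[1]/p[2]])
E
python3 - <<'E'
from h import *
np.set_printoptions(precision=4,suppress=True)
save('top','top0.png');save('scene','scene0.png')
for n in ['gel_box','filter_case_1','transport_case','gel_nest','stage','empties_tray','case_cradle','monitor_corner']:
    for c in ['top','scene']:
        r=arm.mark_of(c,n)
        print(n,c,[(np.round(x['centre'],3).tolist(),round(x['confidence'],2),proj(c,x['centre']).round().tolist()) for x in r])
s=arm.get_state();print(s,arm.grip_point_offset,arm.calibration('top'))
E
```

```text
pics
gel_box top [([0.433, 0.308, 0.042], 0.57, [252.0, 237.0])]
gel_box scene [([0.432, 0.308, 0.042], 0.71, [403.0, 217.0]), ([0.429, 0.313, -0.002], 0.29, [402.0, 223.0])]
filter_case_1 top [([0.543, 0.357, 0.005], 0.86, [238.0, 200.0]), ([0.43, 0.278, 0.026], 0.82, [263.0, 238.0]), ([0.422, 0.349, 0.03], 0.73, [239.0, 241.0]), ([0.633, -0.176, 0.002], 0.49, [417.0, 166.0])]
filter_case_1 scene [([0.542, 0.358, -0.003], 0.78, [408.0, 261.0]), ([0.425, 0.352, 0.026], 0.62, [417.0, 222.0]), ([0.43, 0.278, 0.029], 0.55, [392.0, 216.0])]
transport_case top [([0.428, 0.312, 0.0], 0.87, [254.0, 239.0])]
transport_case scene [([0.429, 0.314, -0.002], 0.66, [403.0, 223.0])]
gel_nest top [([0.441, -0.184, -0.0], 0.78, [423.0, 231.0])]
gel_nest scene [([0.436, -0.186, 0.005], 0.97, [248.0, 180.0])]
stage top [([0.44, 0.105, -0.003], 0.9, [324.0, 233.0])]
stage scene [([0.441, 0.105, -0.002], 0.89, [336.0, 208.0])]
empties_tray top [([0.431, 0.311, 0.041], 0.75, [251.0, 238.0]), ([0.632, -0.176, 0.004], 0.58, [417.0, 166.0]), ([0.432, -0.04, 0.003], 0.57, [373.0, 235.0])]
empties_tray scene 
[... 350 characters left out ...]
d': array([ 0.0004, -0.0007,  0.0004,  0.0013, -0.0016, -0.0024]), 'joint_efforts': array([  0.001 , -58.2354,  29.33  ,   7.0023,   0.0126,  -0.    ]), 'eef_pos': array([ 0.2812, -0.6136,  0.2266]), 'ee_rot': array([-3.1415,  0.    , -2.7118]), 'force': array([ 0.95  , -0.6112, -1.4745]), 'moment': array([-0.0054, -0.065 ,  0.0326]), 'gripper_force': 0.0, 'width': 0.08761909210895942} 0.0188 {'fx': 382.4620449215076, 'fy': 382.4620449215076, 'cx': 325.8811275467189, 'cy': 195.94814332300686, 'world_from_camera': array([[-0.0204, -0.996 ,  0.0872,  0.4516],
       [-0.9991,  0.0235,  0.0341,  0.0572],
       [-0.036 , -0.0864, -0.9956,  1.1281],
       [ 0.    ,  0.    ,  0.    ,  1.    ]])}
```

View pics/top0.png

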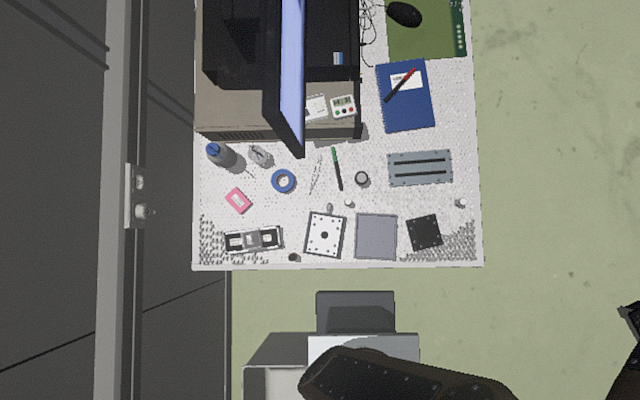

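View pics/scene0.png

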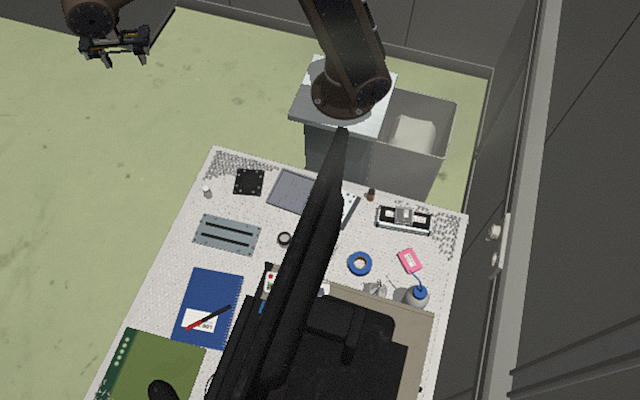

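The scene: the pile is at top px (252,239). The tray is at (376,236), nest (423,231), stage (325,234) and cradle (420,167). For the filter cases, the possible confusions are the two black ones in the pile at (263,238) and (239,241), and the pink look-alike at (238,200), which I leave alone. The gel box at (252,237) has no twin, and the detector's tray and case hits at (417,166) are really the cradle. I'll check this in a close wrist view.

```bash
cat >> h.py <<'E'
def go(x,y,z,yaw_deg):
    s=arm.get_state(); M=R.from_euler('xyz',s['ee_rot']); T=R.from_euler('xyz',[np.pi,0,np.radians(yaw_deg)])
    d=M.inv().apply(np.array([x,y,z])-s['eef_pos'])*100; w=(M.inv()*T).as_rotvec(degrees=True)
    print('t',round(s['t'],2),'pos',s['eef_pos'].round(4),'yaw',np.degrees(s['ee_rot'][2]).round(2),'W',round(s['width'],4),'-> dxyz cm',d.round(2),'w',w.round(1))
E
python3 - <<'E'
from h import *
s=arm.get_state();M=R.from_euler('xyz',s['ee_rot']);T=np.array(arm.calibration('wrist')['world_from_camera'])
print('cam in tool',M.inv().apply(T[:3,3]-s['eef_pos']).round(3),'\n',(M.as_matrix().T@T[:3,:3]).round(2),arm.calibration('wrist')['fx'])
go(0.42,-0.18,0.26,-90); go(0.42,0.31,0.26,-90)
E
```

```text
cam in tool [ 0.077  0.    -0.158] 
 [[ 0.   -0.96 -0.29]
 [ 1.    0.   -0.  ]
 [ 0.   -0.29  0.96]] 278.3219146447534
t 0.9 pos [ 0.2812 -0.6136  0.2266] yaw -155.37 W 0.0876 -> dxyz cm [-30.68  33.63  -3.34] w [ -0.   -0.  -65.4]
t 0.9 pos [ 0.2812 -0.6136  0.2266] yaw -155.37 W 0.0876 -> dxyz cm [-51.1   78.18  -3.34] w [ -0.   -0.  -65.4]
```

```bash
python3 -m crank '[{"dx":-30.7,"dy":33.6,"dz":-3.3,"wz":-65.4},{"dx":-30.7,"dy":33.6,"dz":-3.3,"wz":-65.4},{"dx":-30.7,"dy":33.6,"dz":-3.3,"wz":-65.4},{"dx":-30.7,"dy":33.6,"dz":-3.3,"wz":-65.4},{"dx":-30.7,"dy":33.6,"dz":-3.3,"wz":-65.4},{"dx":-30.7,"dy":33.6,"dz":-3.3,"wz":-65.4},{"dx":-30.7,"dy":33.6,"dz":-3.3,"wz":-65.4},{"dx":-30.7,"dy":33.6,"dz":-3.3,"wz":-65.4},{"dx":-30.7,"dy":33.6,"dz":-3.3,"wz":-65.4},{"dx":-30.7,"dy":33.6,"dz":-3.3,"wz":-65.4}]' 8.76 20
python3 - <<'E'
from h import *
go(0.42,-0.18,0.26,-90); go(0.42,0.31,0.26,-90)
np.set_printoptions(precision=4,suppress=True)
save('wrist','w_nest.png'); print(np.array(arm.calibration('wrist')['world_from_camera']).tolist())
for n in ['gel_nest','empties_tray','case_cradle','stage']:
    print(n,[(np.round(x['centre'],4).tolist(),round(x['confidence'],2)) for x in arm.mark_of('wrist',n)])
E
```

```text
t 0.9 pos [ 0.2812 -0.6136  0.2266] yaw -155.37 W 0.0876 -> dxyz cm [-30.68  33.63  -3.34] w [ -0.   -0.  -65.4]
t 0.9 pos [ 0.2812 -0.6136  0.2266] yaw -155.37 W 0.0876 -> dxyz cm [-51.1   78.18  -3.34] w [ -0.   -0.  -65.4]
[[-0.4171504414076833, 0.8705997878220673, 0.2608476924903599, 0.21088102304170322], [0.9088373474074939, 0.39973546170596536, 0.11927378845340686, -0.6454938813221862], [-0.0004303378722995688, 0.28682323842200974, -0.9579834261146827, 0.3841174333103818], [0.0, 0.0, 0.0, 1.0]]
gel_nest []
empties_tray []
case_cradle []
stage []$[0]: bad value
```

View pics/w_nest.png

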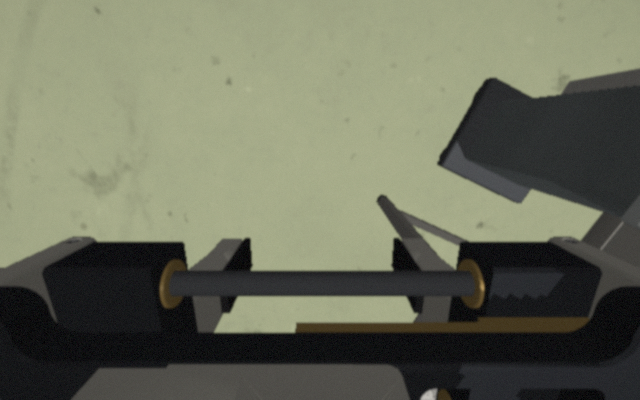

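The call was refused, so the arm hasn't moved and the picture shows only the floor. The rows probably need all six keys.

```bash
python3 -m crank '[{"dx":-6,"dy":6,"dz":-3.3,"wx":0,"wy":0,"wz":-10},{"dx":-12,"dy":12,"dz":-3.3,"wx":0,"wy":0,"wz":-20},{"dx":-18,"dy":18,"dz":-3.3,"wx":0,"wy":0,"wz":-30},{"dx":-24,"dy":24,"dz":-3.3,"wx":0,"wy":0,"wz":-40},{"dx":-30.7,"dy":30,"dz":-3.3,"wx":0,"wy":0,"wz":-50},{"dx":-30.7,"dy":33.6,"dz":-3.3,"wx":0,"wy":0,"wz":-60},{"dx":-30.7,"dy":33.6,"dz":-3.3,"wx":0,"wy":0,"wz":-65.4},{"dx":-30.7,"dy":33.6,"dz":-3.3,"wx":0,"wy":0,"wz":-65.4},{"dx":-30.7,"dy":33.6,"dz":-3.3,"wx":0,"wy":0,"wz":-65.4},{"dx":-30.7,"dy":33.6,"dz":-3.3,"wx":0,"wy":0,"wz":-65.4}]' 8.76 20
python3 - <<'E'
from h import *
go(0.42,-0.18,0.26,-90); go(0.42,0.31,0.26,-90)
np.set_printoptions(precision=4,suppress=True)
save('wrist','w_nest1.png'); print(np.array(arm.calibration('wrist')['world_from_camera']).tolist())
for n in ['gel_nest','empties_tray','case_cradle','stage']:
    print(n,[(np.round(x['centre'],4).tolist(),round(x['confidence'],2)) for x in arm.mark_of('wrist',n)])
E
```

```text
t: 2.4
eef_pos: [0.4203, -0.1805, 0.2597]
ee_rot: [-3.141, -0.0, -1.57]
force: [0.3, 0.4, -0.3]
width: 0.0879
gripper_force: 0.0
t 2.4 pos [ 0.4203 -0.1805  0.2597] yaw -89.96 W 0.0879 -> dxyz cm [-0.05  0.03 -0.03] w [-0. -0.  0.]
t 2.4 pos [ 0.4203 -0.1805  0.2597] yaw -89.96 W 0.0879 -> dxyz cm [-4.905e+01 -0.000e+00 -4.000e-02] w [-0. -0.  0.]
[[-0.9999998213021808, -0.000473795205807693, 0.0003645733258490983, 0.4202961462307273], [-0.00034966897532753664, 0.9581896211478659, 0.28613375833011684, -0.25791401175911366], [-0.00048489917989249457, 0.2861335797186568, -0.9581896155929541, 0.4171222213622583], [0.0, 0.0, 0.0, 1.0]]
gel_nest [([0.4397, -0.1846, 0.0022], 0.65)]
empties_tray [([0.4288, -0.0428, 0.0015], 0.72)]
case_cradle [([0.6302, -0.1823, -0.0017], 0.82)]
stage [([0.4384, 0.1043, 0.0012], 0.77)]
```

Works. Viewing, and moving on over the pile.

View pics/w_nest1.png

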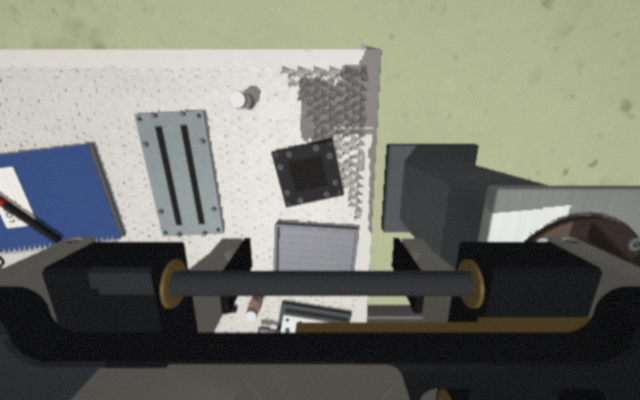

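```bash
python3 -m crank '[{"dx":-6,"dy":0,"dz":0,"wx":0,"wy":0,"wz":0},{"dx":-12,"dy":0,"dz":0,"wx":0,"wy":0,"wz":0},{"dx":-18,"dy":0,"dz":0,"wx":0,"wy":0,"wz":0},{"dx":-24,"dy":0,"dz":0,"wx":0,"wy":0,"wz":0},{"dx":-30,"dy":0,"dz":0,"wx":0,"wy":0,"wz":0},{"dx":-36,"dy":0,"dz":0,"wx":0,"wy":0,"wz":0},{"dx":-42,"dy":0,"dz":0,"wx":0,"wy":0,"wz":0},{"dx":-47,"dy":0,"dz":0,"wx":0,"wy":0,"wz":0},{"dx":-47,"dy":0,"dz":0,"wx":0,"wy":0,"wz":0},{"dx":-47,"dy":0,"dz":0,"wx":0,"wy":0,"wz":0}]'
python3 - <<'E'
from h import *
go(0.42,0.29,0.26,-90)
save('wrist','w_pile.png'); print(np.array(arm.calibration('wrist')['world_from_camera']).tolist())
for n in ['gel_box','filter_case_1','transport_case','stage']:
    print(n,[(np.round(x['centre'],4).tolist(),round(x['confidence'],2)) for x in arm.mark_of('wrist',n)])
E
```

```text
t: 3.9
eef_pos: [0.4201, 0.2893, 0.2591]
ee_rot: [3.141, -0.001, -1.57]
force: [0.3, -0.8, 0.0]
width: 0.0875
gripper_force: 0.0
t 3.9 pos [0.4201 0.2893 0.2591] yaw -89.98 W 0.0875 -> dxyz cm [-0.07  0.01 -0.09] w [ 0.  -0.1  0. ]
[[-0.9999999716417176, -0.00020559825237921288, 0.00012019119110501322, 0.42036602644646526], [-0.00016268968486963766, 0.9583183910918934, 0.28570235355542856, 0.21187316307284923], [-0.00017392133347478203, 0.28570232589953354, -0.958318397364345, 0.4169392818976978], [0.0, 0.0, 0.0, 1.0]]
gel_box [([0.4283, 0.3049, 0.0443], 0.96)]
filter_case_1 [([0.4206, 0.3513, 0.029], 0.61), ([0.4325, 0.2762, 0.033], 0.59), ([0.5429, 0.3587, -0.0004], 0.55)]
transport_case [([0.439, 0.1034, 0.0039], 0.36), ([0.4353, 0.2759, 0.0323], 0.28)]
stage [([0.4387, 0.1038, -0.001], 0.59)]
```

View pics/w_pile.png

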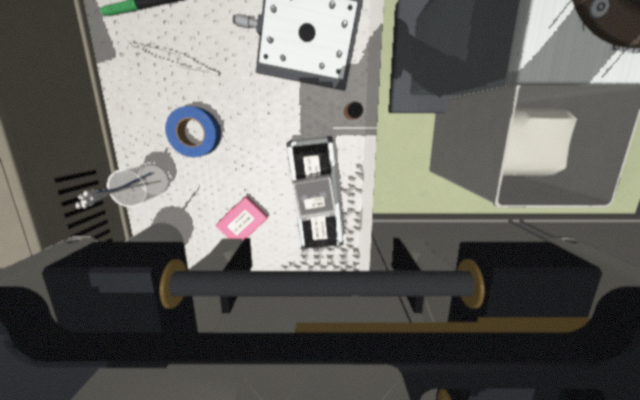

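The wrist views confirm the layout. The gel box is at (313,195), with black filter cases at (311,158) and (318,230). The pink case at (241,218) stays. The stage is at (308,33), with its micrometer on the left, which is +x. Next is a close crop and plane-rectified outlines.

Run:
```python
from h import *
a=cv2.imread('pics/w_pile.png');b=cv2.imread('pics/w_nest1.png')
rs=lambda im,x0,y0,x1,y1,w,h: cv2.resize(im[y0:y1,x0:x1],(w,h),interpolation=cv2.INTER_CUBIC)
m=np.zeros((560,800,3),np.uint8)
m[:,:400]=rs(a,270,120,370,260,400,560); m[:270,400:]=rs(a,225,0,373,100,400,270); m[280:560,400:]=rs(b,130,95,360,256,400,280)
cv2.imwrite('pics/mosaic.png',m)
c=arm.calibration('wrist')
Tp=dict(c,world_from_camera=[[-0.99999997,-0.0002056,0.00012019,0.42036603],[-0.00016269,0.95831839,0.28570235,0.21187316],[-0.00017392,0.28570233,-0.9583184,0.41693928],[0,0,0,1]])
Tn=dict(c,world_from_camera=[[-0.99999982,-0.0004738,0.00036457,0.42029615],[-0.00034967,0.95818962,0.28613376,-0.25791401],[-0.0004849,0.28613358,-0.95818962,0.41712222],[0,0,0,1]])
import json;json.dump({'p':{k:(v if not isinstance(v,np.ndarray) else v.tolist()) for k,v in Tp.items()},'n':{k:(v if not isinstance(v,np.ndarray) else v.tolist()) for k,v in Tn.items()}},open('cal.json','w'))
def rect(mask,z,T,roi):
    k=np.zeros_like(mask);k[roi[1]:roi[3],roi[0]:roi[2]]=mask[roi[1]:roi[3],roi[0]:roi[2]]
    k=cv2.morphologyEx(k.astype(np.uint8),cv2.MORPH_OPEN,np.ones((3,3)))
    n,l,st,_=cv2.connectedComponentsWithStats(k);i=1+np.argmax(st[1:,4]);cs,_=cv2.findContours((l==i).astype(np.uint8),cv2.RETR_EXTERNAL,cv2.CHAIN_APPROX_NONE)
    pts=np.array([ray('wrist',u,v,z,T)[:2]*1000 for u,v in cs[0][:,0]],np.float32)
    r=cv2.minAreaRect(pts);print(np.round(r[0],1),np.round(r[1],1),round(r[2],1),st[i,4])
g=b.max(2).astype(int)
print('nest');rect(g<70,.008,Tn,(262,132,352,212))
print('cradle');rect((g<175)&(g>20),.008,Tn,(128,104,232,240))
print('gel');ga=a.max(2).astype(int);rect((ga>60)&(ga<150),.068,Tp,(285,170,345,222))
```

```text
nest
[ 440.3 -185.9] [88.3 84.5] 12.5 2975
cradle
[ 626.9 -178.8] [102.5 187.8] 3.2 8418
gel
[429. 300.] [47.5 52.3] 4.1 934
```

View pics/mosaic.png

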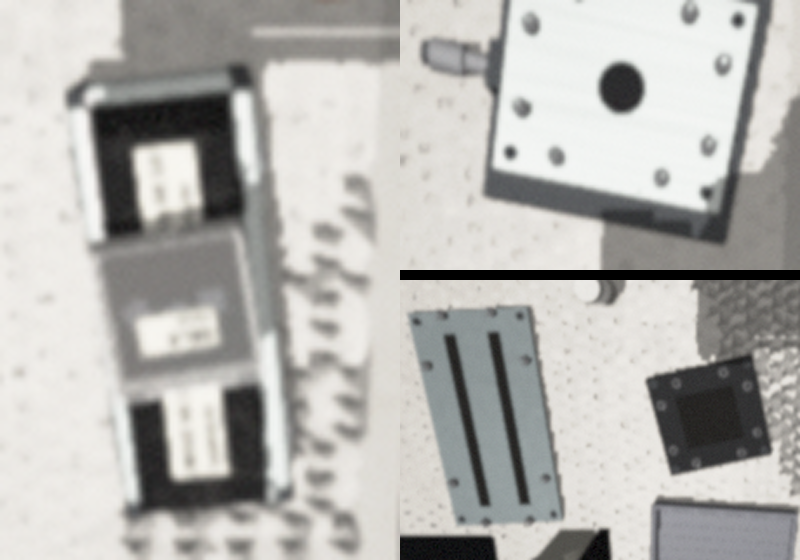

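The crop matches the expected pile: gel box on top, one filter case under each end, aluminium case below. The stage's centre hole is at mosaic px (622,88). Now I'll turn the corner pixels into poses.

Run:
```python
from h import *
import json
C=json.load(open('cal.json'))
def m(n,k,z,f,pts,ang=True):
    P=np.array([ray('wrist',*f(X,Y),z,C[k])[:2]*1000 for X,Y in pts])
    print(n,'c',P.mean(0).round(1))
    if len(P)==4:
        for i in range(4):
            d=P[(i+1)%4]-P[i];print('   len %.1f ang %.1f'%(np.hypot(*d),np.degrees(np.arctan2(d[1],d[0]))))
    else: print(P.round(1).tolist())
fp=lambda X,Y:(270+X/4-.4,120+Y/4-.4)
fs=lambda X,Y:(225+(X-400)/2.7027-.3,Y/2.7-.3)
fn=lambda X,Y:(130+(X-400)/1.739-.2,95+(Y-280)/1.739-.2)
m('transport','p',.03,fp,[(72,92),(250,68),(292,495),(128,510)])
m('gel','p',.068,fp,[(98,245),(242,225),(262,378),(120,395)])
m('nearcase','p',.044,fp,[(91,110),(233,93),(245,222)])
m('farcase','p',.044,fp,[(130,398),(258,385),(268,497),(137,508)])
m('stage hole','p',.024,fs,[(622,88)])
m('stage edge bottom','p',.024,fs,[(490,170),(718,212)])
m('stage pins','p',.033,fs,[(530,22),(522,107),(556,156),(661,177),(708,145),(723,63),(689,12)])
m('nest','n',.008,fn,[(647,380),(752,356),(770,452),(672,474)])
m('nestpins','n',.017,fn,[(661,405),(676,382),(723,372),(747,385),(757,432),(741,452),(697,463),(673,450)])
m('cradle','n',.008,fn,[(411,312),(530,307),(562,518),(458,524)])
m('cradlepins','n',.017,fn,[(428,366),(526,359),(546,478),(453,482)])
m('cradle slots','n',.008,fn,[(450,336),(493,333),(524,502),(485,505)])
```

```text
transport c [428.  312.8]
   len 60.9 ang -172.5
   len 158.0 ang 96.4
   len 62.5 ang 5.7
   len 156.1 ang -84.2
gel c [429.2 306. ]
   len 46.3 ang -172.0
   len 51.6 ang 97.9
   len 47.4 ang 7.2
   len 51.0 ang -83.4
nearcase c [426.3 254.1]
[[458.9, 243.5], [412.1, 238.0], [407.8, 280.8]]
farcase c [423.8 363. ]
   len 45.6 ang -173.9
   len 43.3 ang 95.6
   len 48.1 ang 5.2
   len 42.7 ang -87.7
stage hole c [438.7 105. ]
[[438.7, 105.0]]
stage edge bottom c [447.5 148.3]
[[501.7, 139.2], [393.4, 157.4]]
stage pins c [436.1 111.7]
[[478.4, 81.8], [483.6, 115.0], [469.1, 135.0], [420.8, 143.8], [399.2, 130.4], [393.1, 97.6], [408.5, 78.1]]
nest c [ 440.3 -184.5]
   len 89.6 ang -167.4
   len 83.2 ang 101.5
   len 88.5 ang 13.1
   len 84.0 ang -77.7
nestpins c [ 440.6 -184.9]
[[480.5, -196.0], [467.4, -214.9], [429.0, -222.9], [409.4, -212.5], [400.6, -173.3], [414.0, -155.9], [451.7, -146.1], [471.9, -157.6]]
cradle c [ 627.7 -180.1]
   len 96.1 ang -177.7
   len 181.7 ang 92.3
   len 95.6 ang 3.6
   len 183.8 ang -87.5
cradlepins c [ 625.7 -180.6]
   len 80.3 ang -176.0
   len 100.7 ang 92.9
   len 81.3 ang 2.6
   len 98.8 ang -87.7
cradle slots c [ 630.1 -178.9]
   len 35.4 ang -176.2
   len 146.3 ang 92.8
   len 35.6 ang 4.7
   len 146.8 ang -87.3
```

Estimated poses (mm, deg):

| Thing | x | y | Angle |
|---|---|---|---|
| Gel box | 429 | 305.5 | 6.7 |
| Filter case, near | 431.6 | 275.5 | 6.3 |
| Filter case, far | 423 | 354 | 6.3 |
| Nest | 440.3 | -184.8 | 12.6 |
| Stage | 438.8 | 105.3 | 170.2 (its y axis) |
| Cradle | 628 | -179.7 | 3 |

These fit the network marks and the given sizes. Now I'll grip the gel box.

```bash
python3 -m crank '[{"dx":-1.6,"dy":-0.9,"dz":5,"wx":0,"wy":0,"wz":-6.7},{"dx":-1.6,"dy":-0.9,"dz":10,"wx":0,"wy":0,"wz":-6.7},{"dx":-1.6,"dy":-0.9,"dz":14,"wx":0,"wy":0,"wz":-6.7},{"dx":-1.6,"dy":-0.9,"dz":16,"wx":0,"wy":0,"wz":-6.7},{"dx":-1.6,"dy":-0.9,"dz":18,"wx":0,"wy":0,"wz":-6.7},{"dx":-1.6,"dy":-0.9,"dz":19.5,"wx":0,"wy":0,"wz":-6.7},{"dx":-1.6,"dy":-0.9,"dz":20.5,"wx":0,"wy":0,"wz":-6.7},{"dx":-1.6,"dy":-0.9,"dz":21.2,"wx":0,"wy":0,"wz":-6.7},{"dx":-1.6,"dy":-0.9,"dz":21.2,"wx":0,"wy":0,"wz":-6.7},{"dx":-1.6,"dy":-0.9,"dz":21.2,"wx":0,"wy":0,"wz":-6.7}]' 8.7 12
python3 - <<'E'
from h import *
go(0.4292,0.3055,0.047,-83.3)
save('wrist','w_grip.png')
a=cv2.imread('pics/top0.png')[195:275,340:450];b=cv2.imread('pics/w_grip.png')
m=np.zeros((400,800,3),np.uint8);m[:,:550]=cv2.resize(a,(550,400),interpolation=3);m[:156,550:]=cv2.resize(b,(250,156))
m[160:400,550:]=cv2.resize(b[200:330,220:400],(250,240));cv2.imwrite('pics/m2.png',m)
E
```

```text
t: 5.4
eef_pos: [0.4293, 0.3061, 0.048]
ee_rot: [-3.141, 0.001, -1.453]
force: [0.0, -0.1, 0.4]
width: 0.0869
gripper_force: 0.0
t 5.4 pos [0.4293 0.3061 0.048 ] yaw -83.26 W 0.0869 -> dxyz cm [0.06 0.02 0.1 ] w [-0.  0.  0.]
```

View pics/m2.png

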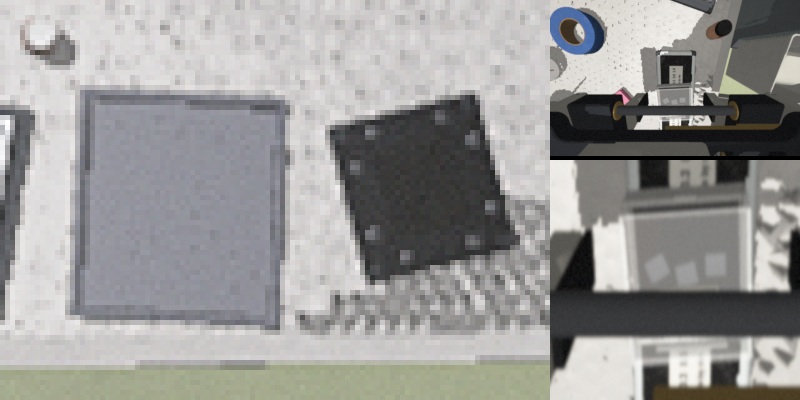

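The gel box sits centred between the fingers at inset px (690,240). The tray's corners are visible in the left panel. I'll close, lift straight up, and compute the tray pose.

```bash
python3 -m crank '[{"dx":0,"dy":0,"dz":0,"wx":0,"wy":0,"wz":0},{"dx":0,"dy":0,"dz":0,"wx":0,"wy":0,"wz":0},{"dx":0,"dy":0,"dz":0,"wx":0,"wy":0,"wz":0},{"dx":0,"dy":0,"dz":0,"wx":0,"wy":0,"wz":0},{"dx":0,"dy":0,"dz":0,"wx":0,"wy":0,"wz":0},{"dx":0,"dy":0,"dz":-0.3,"wx":0,"wy":0,"wz":0},{"dx":0,"dy":0,"dz":-1,"wx":0,"wy":0,"wz":0},{"dx":0,"dy":0,"dz":-3,"wx":0,"wy":0,"wz":0},{"dx":0,"dy":0,"dz":-6,"wx":0,"wy":0,"wz":0},{"dx":0,"dy":0,"dz":-8,"wx":0,"wy":0,"wz":0}]' 4.5 12
python3 - <<'E'
from h import *
P=np.array([ray('top',340+X/5-.4,195+Y/5-.4,.012)[:2]*1000 for X,Y in [(82,92),(288,102),(280,327),(70,315)]])
print(P.mean(0).round(1))
for i in range(4):
    d=P[(i+1)%4]-P[i];print('len %.1f ang %.1f'%(np.hypot(*d),np.degrees(np.arctan2(d[1],d[0]))))
P=np.array([ray('top',340+X/5-.4,195+Y/5-.4,.008)[:2]*1000 for X,Y in [(330,128),(475,95),(520,243),(372,282)]])
print('nest',P.mean(0).round(1))
go(0.4403,-0.1848,0.13,-167.4)
E
```

```text
t: 6.7
eef_pos: [0.4294, 0.3061, 0.1294]
ee_rot: [-3.14, 0.001, -1.453]
force: [0.0, 0.3, -1.0]
width: 0.0518
gripper_force: 11.9
[428.9 -45.8]
len 119.3 ang -94.0
len 129.3 ang 175.9
len 120.5 ang 85.7
len 128.8 ang -4.6
nest [ 438.5 -187.3]
t 6.7 pos [0.4294 0.3061 0.1294] yaw -83.26 W 0.0518 -> dxyz cm [48.88  4.68 -0.12] w [-0.   0.1 84.1]
```

```bash
python3 -m crank '[{"dx":3,"dy":0.3,"dz":0,"wx":0,"wy":0,"wz":5},{"dx":9,"dy":0.9,"dz":0,"wx":0,"wy":0,"wz":15},{"dx":15,"dy":1.5,"dz":0,"wx":0,"wy":0,"wz":25},{"dx":21,"dy":2.0,"dz":0,"wx":0,"wy":0,"wz":35},{"dx":27,"dy":2.6,"dz":0,"wx":0,"wy":0,"wz":45},{"dx":33,"dy":3.2,"dz":0,"wx":0,"wy":0,"wz":55},{"dx":39,"dy":3.8,"dz":0,"wx":0,"wy":0,"wz":65},{"dx":44,"dy":4.3,"dz":0,"wx":0,"wy":0,"wz":75},{"dx":47.5,"dy":4.6,"dz":0,"wx":0,"wy":0,"wz":81},{"dx":48.9,"dy":4.7,"dz":0,"wx":0,"wy":0,"wz":84.1}]'; python3 -m crank '[{"dx":0,"dy":0,"dz":0,"wx":0,"wy":0,"wz":0},{"dx":0,"dy":0,"dz":2,"wx":0,"wy":0,"wz":0},{"dx":0,"dy":0,"dz":4,"wx":0,"wy":0,"wz":0},{"dx":0,"dy":0,"dz":6,"wx":0,"wy":0,"wz":0},{"dx":0,"dy":0,"dz":8,"wx":0,"wy":0,"wz":0},{"dx":0,"dy":0,"dz":8.5,"wx":0,"wy":0,"wz":0},{"dx":0,"dy":0,"dz":8.5,"wx":0,"wy":0,"wz":0},{"dx":0,"dy":0,"dz":8.5,"wx":0,"wy":0,"wz":0},{"dx":0,"dy":0,"dz":8.5,"wx":0,"wy":0,"wz":0},{"dx":0,"dy":0,"dz":8.5,"wx":0,"wy":0,"wz":0}]'
python3 - <<'E'
from h import *
go(0.4398,-0.1855,0.0115,-167.4)
save('wrist','w_n2.png');save('top','t_n2.png')
a=cv2.imread('pics/w_n2.png')[130:360,190:450];b=cv2.imread('pics/t_n2.png')[205:255,395:455]
m=np.zeros((460,800,3),np.uint8);m[:,:520]=cv2.resize(a,(520,460),interpolation=3);m[:233,520:]=cv2.resize(b,(280,233),interpolation=3)
cv2.imwrite('pics/m3.png',m)
E
```

```text
t: 7.95
eef_pos: [0.4395, -0.187, 0.1279]
ee_rot: [-3.142, 0.0, -2.926]
force: [-0.3, 0.7, -0.4]
width: 0.0522
gripper_force: 11.9
t: 9.2
eef_pos: [0.4399, -0.1854, 0.043]
ee_rot: [-3.141, 0.001, -2.921]
force: [0.4, -0.3, -1.0]
width: 0.0522
gripper_force: 11.9
t 9.2 pos [ 0.4399 -0.1854  0.043 ] yaw -167.38 W 0.0522 -> dxyz cm [ 0.02 -0.    3.15] w [-0.  0.  0.]
```

View pics/m3.png

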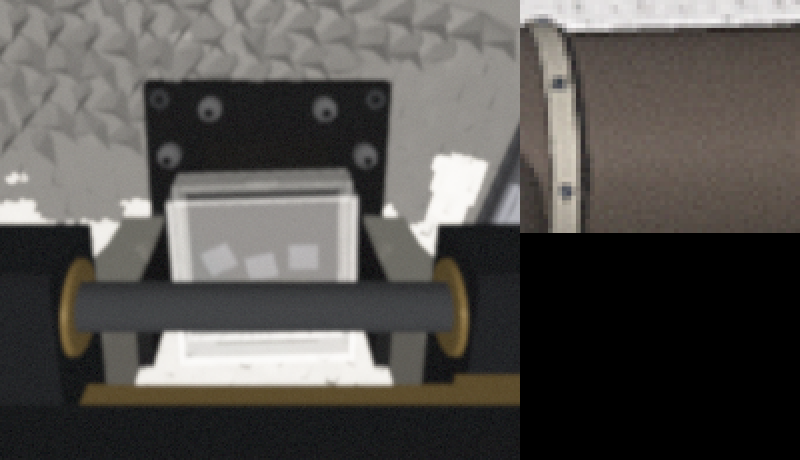

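Run:
```python
from h import *
c=arm.calibration('wrist');s=arm.get_state();M=R.from_euler('xyz',s['ee_rot'])
def t(X,Y,z):
    p=ray('wrist',190+X/2-.25,130+Y/2-.25,z,c);return (M.inv().apply(p-s['eef_pos'])*1000)[:2].round(1)
print(c['cx'])
for n,X,Y,z in [('pin',209,106,.017),('pin',325,105,.017),('pin',169,153,.017),('pin',365,153,.017),('plateTL',146,84,.008),('plateTR',390,83,.008),('boxTL',168,199,.063),('boxTR',358,196,.063),('boxfar',262,198,.063),('boxfarcatch',262,173,.063),('botedge',200,358,.063)]: print(n,t(X,Y,z))
```

```text
321.53466908297924
pin [ 38. -18.]
pin [38.4 20.9]
pin [ 21.5 -32.2]
pin [21.5 35.2]
plateTL [ 43.9 -40.6]
plateTR [44.3 44.3]
boxTL [ 22.8 -24.9]
boxTR [23.7 25.3]
boxfar [23.1 -0.1]
boxfarcatch [30.1 -0.1]
botedge [-26.6 -18.1]
```

Pins and box agree to within 3 mm. I'll shift +2.3 mm in tool x and +1.5 mm in tool y, then lower, release and rise.

```bash
python3 -m crank '[{"dx":0.23,"dy":0.15,"dz":0,"wx":0,"wy":0,"wz":0},{"dx":0.23,"dy":0.15,"dz":0.5,"wx":0,"wy":0,"wz":0},{"dx":0.23,"dy":0.15,"dz":1.2,"wx":0,"wy":0,"wz":0},{"dx":0.23,"dy":0.15,"dz":1.9,"wx":0,"wy":0,"wz":0},{"dx":0.23,"dy":0.15,"dz":2.5,"wx":0,"wy":0,"wz":0},{"dx":0.23,"dy":0.15,"dz":2.9,"wx":0,"wy":0,"wz":0},{"dx":0.23,"dy":0.15,"dz":3.1,"wx":0,"wy":0,"wz":0},{"dx":0.23,"dy":0.15,"dz":3.1,"wx":0,"wy":0,"wz":0},{"dx":0.23,"dy":0.15,"dz":3.1,"wx":0,"wy":0,"wz":0},{"dx":0.23,"dy":0.15,"dz":3.1,"wx":0,"wy":0,"wz":0}]'; python3 -m crank '[{"dx":0,"dy":0,"dz":0,"wx":0,"wy":0,"wz":0},{"dx":0,"dy":0,"dz":0,"wx":0,"wy":0,"wz":0},{"dx":0,"dy":0,"dz":0,"wx":0,"wy":0,"wz":0},{"dx":0,"dy":0,"dz":0,"wx":0,"wy":0,"wz":0},{"dx":0,"dy":0,"dz":-0.5,"wx":0,"wy":0,"wz":0},{"dx":0,"dy":0,"dz":-2,"wx":0,"wy":0,"wz":0},{"dx":0,"dy":0,"dz":-5,"wx":0,"wy":0,"wz":0},{"dx":0,"dy":0,"dz":-8,"wx":0,"wy":0,"wz":0},{"dx":0,"dy":0,"dz":-12,"wx":0,"wy":0,"wz":0},{"dx":0,"dy":0,"dz":-15,"wx":0,"wy":0,"wz":0}]' 6.2 12
python3 - <<'E'
from h import *
save('wrist','w_n3.png');b=cv2.imread('pics/w_n3.png')
cv2.imwrite('pics/n3c.png',cv2.resize(b[150:350,190:450],(520,400),interpolation=3))
go(0.4309,0.282,0.12,-83.7);go(0.423,0.354,0.12,-83.7)
E
```

```text
t: 10.55
eef_pos: [0.4372, -0.1844, 0.0116]
ee_rot: [-3.142, 0.0, -2.921]
force: [0.4, -0.4, 0.2]
width: 0.0521
gripper_force: 11.9
t: 11.8
eef_pos: [0.4373, -0.1845, 0.1637]
ee_rot: [-3.141, 0.002, -2.921]
force: [0.2, -0.2, 0.6]
width: 0.062
gripper_force: 0.0
t 11.85 pos [ 0.4392 -0.1849  0.1673] yaw -167.32 W 0.0619 -> dxyz cm [-9.41 45.75  4.66] w [ -0.4   0.2 -83.6]
t 11.85 pos [ 0.4392 -0.1849  0.1673] yaw -167.32 W 0.0619 -> dxyz cm [-10.22  52.95   4.64] w [ -0.4   0.2 -83.6]
```

View pics/n3c.png

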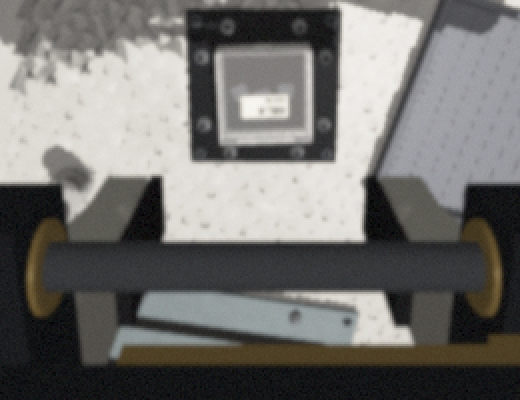

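The gel box is seated inside all eight pins (crop px (264,97)). Back to the pile, with a fresh look at the filter cases.

```bash
python3 -m crank '[{"dx":-0.6,"dy":3,"dz":-1,"wx":0,"wy":0,"wz":-6},{"dx":-1.8,"dy":9,"dz":-2,"wx":0,"wy":0,"wz":-16},{"dx":-3,"dy":15,"dz":-3.6,"wx":0,"wy":0,"wz":-26},{"dx":-4.3,"dy":21,"dz":-3.6,"wx":0,"wy":0,"wz":-36},{"dx":-5.5,"dy":27,"dz":-3.6,"wx":0,"wy":0,"wz":-46},{"dx":-6.7,"dy":33,"dz":-3.6,"wx":0,"wy":0,"wz":-56},{"dx":-7.9,"dy":38.5,"dz":-3.6,"wx":0,"wy":0,"wz":-66},{"dx":-8.6,"dy":42,"dz":-3.6,"wx":0,"wy":0,"wz":-76},{"dx":-8.6,"dy":42.6,"dz":-3.6,"wx":0,"wy":0,"wz":-83.6},{"dx":-8.6,"dy":42.6,"dz":-3.6,"wx":0,"wy":0,"wz":-83.6}]' 7.2 30
python3 - <<'E'
from h import *
import json
save('wrist','w_p2.png');c=arm.calibration('wrist')
json.dump({k:(v.tolist() if isinstance(v,np.ndarray) else v) for k,v in c.items()},open('cal2.json','w'))
for q in ['filter_case_1','transport_case']: print(q,[(np.round(x['centre'],4).tolist(),round(x['confidence'],2)) for x in arm.mark_of('wrist',q)])
u=proj('wrist',[.4285,.3125,.04],c);x,y=int(u[0]),int(u[1]);print(x,y)
x0,y0=x-65,max(0,y-85);b=cv2.imread('pics/w_p2.png')[y0:y0+150,x0:x0+130];print(x0,y0,b.shape)
cv2.imwrite('pics/p2c.png',cv2.resize(b,None,fx=4,fy=4,interpolation=3))
go(0.4316,0.2755,0.12,-83.7)
E
```

```text
t: 13.1
eef_pos: [0.4276, 0.2505, 0.1974]
ee_rot: [3.141, -0.0, -1.462]
force: [0.5, -0.4, 0.1]
width: 0.0721
gripper_force: 0.0
filter_case_1 [([0.5469, 0.3561, -0.0015], 0.79), ([0.4199, 0.3534, 0.0278], 0.63), ([0.4302, 0.2777, 0.0302], 0.58), ([0.4263, 0.3132, -0.0033], 0.54)]
transport_case [([0.4291, 0.3143, -0.0023], 0.67)]
315 240
250 155 (150, 130, 3)
t 13.25 pos [0.4279 0.2495 0.1977] yaw -83.96 W 0.072 -> dxyz cm [-2.54 -0.64  7.77] w [ 0.   0.  -0.3]
```

View pics/p2c.png

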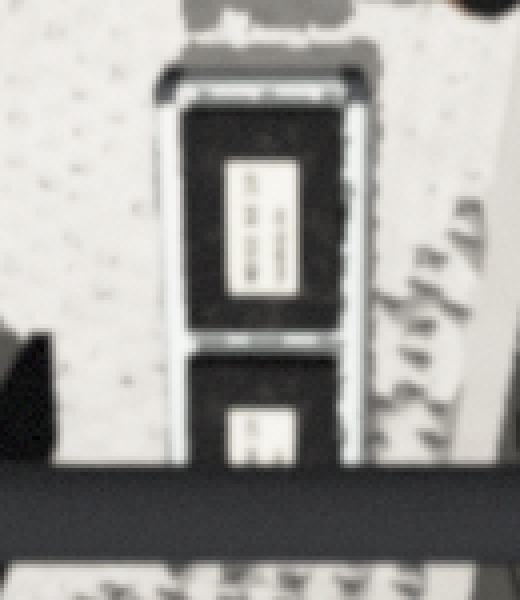

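Run:
```python
from h import *
import json
c=json.load(open('cal2.json'))
f=lambda X,Y:(250+X/4-.4,155+Y/4-.4)
P=np.array([ray('wrist',*f(X,Y),.044,c)[:2]*1000 for X,Y in [(182,109),(344,109),(341,328),(184,328)]])
print(P.round(1).tolist(),P.mean(0).round(1))
for i in range(4):
    d=P[(i+1)%4]-P[i];print('len %.1f ang %.1f'%(np.hypot(*d),np.degrees(np.arctan2(d[1],d[0]))))
Q=[ray('wrist',*f(X,Y),.044,c)[:2]*1000 for X,Y in [(188,357),(338,355)]];print(Q)
go(0.4316,0.2755,0.032,-83.7)
```

```text
[[459.1, 241.5], [413.2, 236.6], [406.0, 303.5], [453.1, 308.6]] [432.9 272.5]
len 46.1 ang -173.9
len 67.3 ang 96.2
len 47.4 ang 6.1
len 67.3 ang -84.9
[array([451.15220691, 317.93529562]), array([405.85277269, 312.41245248])]
t 13.25 pos [0.4279 0.2495 0.1977] yaw -83.96 W 0.072 -> dxyz cm [-2.54 -0.64 16.57] w [ 0.   0.  -0.3]
```

```bash
python3 -m crank '[{"dx":-1.2,"dy":-0.4,"dz":4,"wx":0,"wy":0,"wz":-0.2},{"dx":-2.3,"dy":-0.7,"dz":9,"wx":0,"wy":0,"wz":-0.2},{"dx":-2.3,"dy":-0.7,"dz":12,"wx":0,"wy":0,"wz":-0.2},{"dx":-2.3,"dy":-0.7,"dz":14,"wx":0,"wy":0,"wz":-0.2},{"dx":-2.3,"dy":-0.7,"dz":15.3,"wx":0,"wy":0,"wz":-0.2},{"dx":-2.3,"dy":-0.7,"dz":16.1,"wx":0,"wy":0,"wz":-0.2},{"dx":-2.3,"dy":-0.7,"dz":16.5,"wx":0,"wy":0,"wz":-0.2},{"dx":-2.3,"dy":-0.7,"dz":16.5,"wx":0,"wy":0,"wz":-0.2},{"dx":-2.3,"dy":-0.7,"dz":16.5,"wx":0,"wy":0,"wz":-0.2},{"dx":-2.3,"dy":-0.7,"dz":16.5,"wx":0,"wy":0,"wz":-0.2}]'; python3 -m crank '[{"dx":0,"dy":0,"dz":0,"wx":0,"wy":0,"wz":0},{"dx":0,"dy":0,"dz":0,"wx":0,"wy":0,"wz":0},{"dx":0,"dy":0,"dz":0,"wx":0,"wy":0,"wz":0},{"dx":0,"dy":0,"dz":0,"wx":0,"wy":0,"wz":0},{"dx":0,"dy":0,"dz":0,"wx":0,"wy":0,"wz":0},{"dx":0,"dy":0,"dz":-0.3,"wx":0,"wy":0,"wz":0},{"dx":0,"dy":0,"dz":-1,"wx":0,"wy":0,"wz":0},{"dx":0,"dy":0,"dz":-3,"wx":0,"wy":0,"wz":0},{"dx":0,"dy":0,"dz":-6,"wx":0,"wy":0,"wz":0},{"dx":0,"dy":0,"dz":-8,"wx":0,"wy":0,"wz":0}]' 4.4 30;python3 -m crank '[{"dx":0,"dy":0,"dz":-1,"wx":0,"wy":0,"wz":0},{"dx":0,"dy":0,"dz":-1,"wx":0,"wy":0,"wz":0},{"dx":0,"dy":0,"dz":-1,"wx":0,"wy":0,"wz":0},{"dx":0,"dy":0,"dz":-1,"wx":0,"wy":0,"wz":0},{"dx":0,"dy":0,"dz":-1,"wx":0,"wy":0,"wz":0},{"dx":0,"dy":0,"dz":-1,"wx":0,"wy":0,"wz":0},{"dx":0,"dy":0,"dz":-1,"wx":0,"wy":0,"wz":0},{"dx":0,"dy":0,"dz":-1,"wx":0,"wy":0,"wz":0},{"dx":0,"dy":0,"dz":-1,"wx":0,"wy":0,"wz":0},{"dx":0,"dy":0,"dz":-1,"wx":0,"wy":0,"wz":0}]'
python3 - <<'E'
from h import *
F=[]
for i in range(4): arm.grab_frame('top');F.append(arm.get_state()['force'])
print(np.array(F).round(2), arm.get_state()['joint_efforts'].round(2))
go(0.4388,0.1053,0.13,170.2);go(0.430,-0.0445,0.13,-94)
E
```

```text
t: 14.5
eef_pos: [0.4326, 0.274, 0.033]
ee_rot: [-3.141, 0.001, -1.459]
force: [-0.3, 0.8, -0.2]
width: 0.0718
gripper_force: 0.0
t: 15.75
eef_pos: [0.4326, 0.2739, 0.1142]
ee_rot: [-3.141, 0.001, -1.459]
force: [0.1, 0.4, -3.4]
width: 0.0473
gripper_force: 30.0
t: 17.0
eef_pos: [0.4324, 0.2737, 0.1226]
ee_rot: [-3.142, 0.0, -1.459]
force: [0.2, -0.5, -2.9]
width: 0.0478
gripper_force: 30.0
[[ 0.09  0.57 -3.15]
 [-0.12 -0.99 -2.61]
 [-0.9   0.11 -3.21]
 [-0.19 -0.61 -2.25]] [ 0.000e+00 -4.088e+01  2.524e+01  6.190e+00 -3.000e-02 -0.000e+00]
t 17.2 pos [0.4324 0.2737 0.1226] yaw -83.57 W 0.0477 -> dxyz cm [16.81  1.25 -0.74] w [  0.    0.  106.2]
t 17.2 pos [0.4324 0.2737 0.1226] yaw -83.57 W 0.0477 -> dxyz cm [31.6   3.8  -0.74] w [-0.   0.  10.4]
```

The lifted case weighs about 2.8 N, so it is the loaded one and goes to the stage.

```bash
python3 -m crank '[{"dx":0.5,"dy":0,"dz":0,"wx":0,"wy":0,"wz":6},{"dx":2,"dy":0.1,"dz":0,"wx":0,"wy":0,"wz":16},{"dx":4,"dy":0.3,"dz":0,"wx":0,"wy":0,"wz":26},{"dx":6,"dy":0.5,"dz":0,"wx":0,"wy":0,"wz":36},{"dx":8,"dy":0.6,"dz":0,"wx":0,"wy":0,"wz":46},{"dx":10,"dy":0.8,"dz":0,"wx":0,"wy":0,"wz":56},{"dx":12,"dy":0.9,"dz":0,"wx":0,"wy":0,"wz":66},{"dx":14,"dy":1.1,"dz":0,"wx":0,"wy":0,"wz":76},{"dx":16,"dy":1.2,"dz":0,"wx":0,"wy":0,"wz":84},{"dx":16.8,"dy":1.2,"dz":0,"wx":0,"wy":0,"wz":90}]' - 40; python3 -m crank '[{"dx":0,"dy":0,"dz":0,"wx":0,"wy":0,"wz":8},{"dx":0,"dy":0,"dz":0,"wx":0,"wy":0,"wz":16.2},{"dx":0,"dy":0,"dz":1,"wx":0,"wy":0,"wz":16.2},{"dx":0,"dy":0,"dz":2,"wx":0,"wy":0,"wz":16.2},{"dx":0,"dy":0,"dz":3,"wx":0,"wy":0,"wz":16.2},{"dx":0,"dy":0,"dz":4,"wx":0,"wy":0,"wz":16.2},{"dx":0,"dy":0,"dz":4.5,"wx":0,"wy":0,"wz":16.2},{"dx":0,"dy":0,"dz":4.5,"wx":0,"wy":0,"wz":16.2},{"dx":0,"dy":0,"dz":4.5,"wx":0,"wy":0,"wz":16.2},{"dx":0,"dy":0,"dz":4.5,"wx":0,"wy":0,"wz":16.2}]'
python3 - <<'E'
from h import *
save('wrist','w_s1.png')
b=cv2.imread('pics/w_s1.png')[90:380,160:480];cv2.imwrite('pics/s1c.png',cv2.resize(b,(640,580),interpolation=3))
go(0.4388,0.1053,0.028,170.2)
E
```

```text
t: 18.45
eef_pos: [0.4391, 0.1045, 0.1226]
ee_rot: [3.142, -0.0, -3.034]
force: [-0.2, 0.4, -2.9]
width: 0.0474
gripper_force: 40.0
t: 19.7
eef_pos: [0.4395, 0.1056, 0.0779]
ee_rot: [3.141, 0.001, 2.971]
force: [0.0, -0.3, -2.4]
width: 0.0476
gripper_force: 40.0
t 19.75 pos [0.4394 0.1055 0.0779] yaw 170.23 W 0.0473 -> dxyz cm [ 0.06 -0.04  4.99] w [0. 0. 0.]
```

View pics/s1c.png

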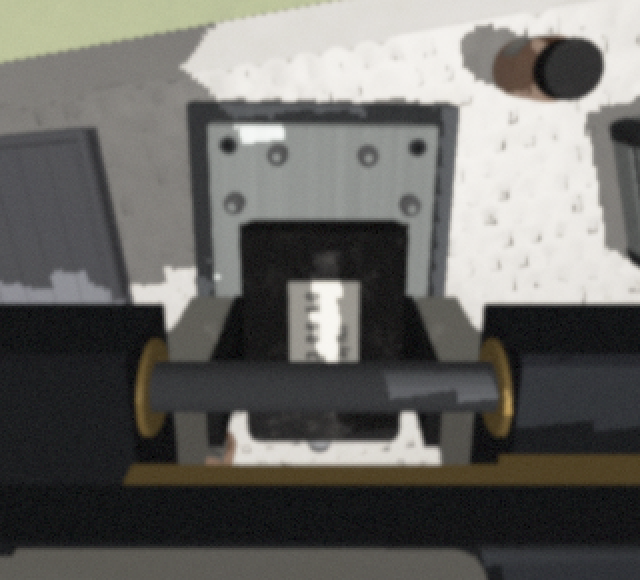

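Run:
```python
from h import *
c=arm.calibration('wrist');s=arm.get_state();M=R.from_euler('xyz',s['ee_rot'])
def t(X,Y,z):
    p=ray('wrist',160+X/2-.25,90+Y/2-.25,z,c);return (M.inv().apply(p-s['eef_pos'])*1000)[:2].round(1)
for n,X,Y,z in [('endpin',277,153,.033),('endpin',368,153,.033),('sidepin',234,200,.033),('sidepin',410,201,.033),('tableTL',207,123,.024),('tableTR',438,123,.024),('caseTL',241,222,.09),('caseTR',407,222,.09),('caseBL',248,438,.09),('caseBR',400,438,.09)]: print(n,t(X,Y,z))
```

```text
endpin [ 46.3 -16.5]
endpin [46.3 16.6]
sidepin [ 28.7 -33. ]
sidepin [28.3 32.7]
tableTL [ 56.2 -43.3]
tableTR [56.2 43.3]
caseTL [ 36.3 -22. ]
caseTR [36.3 23.1]
caseBL [-32.6 -22.7]
caseBR [-32.6  23.9]
```

The case sits within 1 mm of the pin-bounded place. Lowering and releasing.

```bash
python3 -m crank '[{"dx":0.04,"dy":-0.05,"dz":1,"wx":0,"wy":0,"wz":0},{"dx":0.04,"dy":-0.05,"dz":2,"wx":0,"wy":0,"wz":0},{"dx":0.04,"dy":-0.05,"dz":3,"wx":0,"wy":0,"wz":0},{"dx":0.04,"dy":-0.05,"dz":3.8,"wx":0,"wy":0,"wz":0},{"dx":0.04,"dy":-0.05,"dz":4.4,"wx":0,"wy":0,"wz":0},{"dx":0.04,"dy":-0.05,"dz":4.8,"wx":0,"wy":0,"wz":0},{"dx":0.04,"dy":-0.05,"dz":5.05,"wx":0,"wy":0,"wz":0},{"dx":0.04,"dy":-0.05,"dz":5.05,"wx":0,"wy":0,"wz":0},{"dx":0.04,"dy":-0.05,"dz":5.05,"wx":0,"wy":0,"wz":0},{"dx":0.04,"dy":-0.05,"dz":5.05,"wx":0,"wy":0,"wz":0}]'; python3 -m crank '[{"dx":0,"dy":0,"dz":0,"wx":0,"wy":0,"wz":0},{"dx":0,"dy":0,"dz":0,"wx":0,"wy":0,"wz":0},{"dx":0,"dy":0,"dz":0,"wx":0,"wy":0,"wz":0},{"dx":0,"dy":0,"dz":0,"wx":0,"wy":0,"wz":0},{"dx":0,"dy":0,"dz":-0.5,"wx":0,"wy":0,"wz":0},{"dx":0,"dy":0,"dz":-2,"wx":0,"wy":0,"wz":0},{"dx":0,"dy":0,"dz":-5,"wx":0,"wy":0,"wz":0},{"dx":0,"dy":0,"dz":-8,"wx":0,"wy":0,"wz":0},{"dx":0,"dy":0,"dz":-12,"wx":0,"wy":0,"wz":0},{"dx":0,"dy":0,"dz":-15,"wx":0,"wy":0,"wz":0}]' 6.2 30
python3 - <<'E'
from h import *
save('wrist','w_s2.png')
b=cv2.imread('pics/w_s2.png')[80:350,180:460];cv2.imwrite('pics/s2c.png',cv2.resize(b,(560,540),interpolation=3))
go(0.424,0.351,0.12,-84)
E
```

```text
t: 21.0
eef_pos: [0.4389, 0.1051, 0.0273]
ee_rot: [3.141, 0.0, 2.971]
force: [0.5, 0.8, -2.7]
width: 0.0477
gripper_force: 40.0
t: 22.25
eef_pos: [0.4389, 0.1051, 0.1791]
ee_rot: [3.141, 0.001, 2.971]
force: [0.5, 0.5, 0.4]
width: 0.0619
gripper_force: 0.0
t 22.3 pos [0.4407 0.1058 0.1827] yaw 170.28 W 0.0619 -> dxyz cm [ 5.82 23.86  6.33] w [-1.000e-01  4.000e-01 -1.057e+02]
```

View pics/s2c.png

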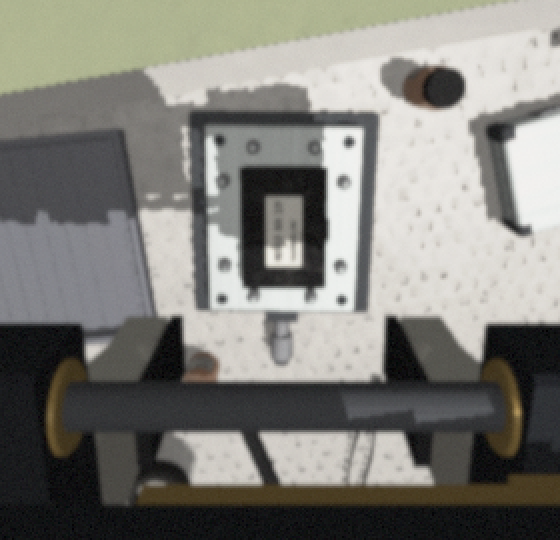

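```bash
python3 - <<'E'
from h import *
c=arm.calibration('wrist');s=arm.get_state();M=R.from_euler('xyz',s['ee_rot'])
def t(X,Y,z):
    p=ray('wrist',180+X/2-.25,80+Y/2-.25,z,c);return (M.inv().apply(p-s['eef_pos'])*1000)[:2].round(1)
for n,X,Y,z in [('endpin',253,145,.033),('endpin',315,145,.033),('sidepin',223,180,.033),('sidepin',344,180,.033),('sp2',225,264,.033),('sp2',340,264,.033),('ep2',253,292,.033),('ep2',310,295,.033),('cTL',241,168,.038),('cTR',327,169,.038),('cBL',241,285,.038),('cBR',325,287,.038)]: print(n,t(X,Y,z))
E
python3 -m crank '[{"dx":0.5,"dy":2,"dz":0,"wx":0,"wy":0,"wz":-6},{"dx":1.1,"dy":5,"dz":0,"wx":0,"wy":0,"wz":-16},{"dx":1.8,"dy":8,"dz":0,"wx":0,"wy":0,"wz":-26},{"dx":2.6,"dy":11,"dz":0,"wx":0,"wy":0,"wz":-36},{"dx":3.3,"dy":14,"dz":0,"wx":0,"wy":0,"wz":-46},{"dx":4,"dy":17,"dz":0,"wx":0,"wy":0,"wz":-56},{"dx":4.7,"dy":20,"dz":0,"wx":0,"wy":0,"wz":-66},{"dx":5.4,"dy":23,"dz":0,"wx":0,"wy":0,"wz":-76},{"dx":5.6,"dy":24,"dz":0,"wx":0,"wy":0,"wz":-86},{"dx":5.6,"dy":24,"dz":0,"wx":0,"wy":0,"wz":-95.7}]' 7.2 30; python3 -m crank '[{"dx":0,"dy":0,"dz":0,"wx":0,"wy":0,"wz":-10},{"dx":0,"dy":0,"dz":3,"wx":0,"wy":0,"wz":-10},{"dx":0,"dy":0,"dz":6,"wx":0,"wy":0,"wz":-10},{"dx":0,"dy":0,"dz":9,"wx":0,"wy":0,"wz":-10},{"dx":0,"dy":0,"dz":11,"wx":0,"wy":0,"wz":-10},{"dx":0,"dy":0,"dz":13,"wx":0,"wy":0,"wz":-10},{"dx":0,"dy":0,"dz":14.1,"wx":0,"wy":0,"wz":-10},{"dx":0,"dy":0,"dz":14.7,"wx":0,"wy":0,"wz":-10},{"dx":0,"dy":0,"dz":14.7,"wx":0,"wy":0,"wz":-10},{"dx":0,"dy":0,"dz":14.7,"wx":0,"wy":0,"wz":-10}]'
python3 - <<'E'
from h import *
go(0.424,0.351,0.032,-84)
E
```

```text
endpin [ 45.5 -16.2]
endpin [45.5 17.6]
sidepin [ 26.3 -33.2]
sidepin [26.3 34. ]
sp2 [-22.8 -33.5]
sp2 [-22.9  33.2]
ep2 [-40.2 -17.6]
ep2 [-42.1  16.1]
cTL [ 33.7 -22.6]
cTR [33.1 24. ]
cBL [-34.  -24.1]
cBR [-35.2  24.5]
t: 23.55
eef_pos: [0.4241, 0.3518, 0.1769]
ee_rot: [3.141, -0.0, -1.635]
force: [-0.6, -0.1, 0.0]
width: 0.0718
gripper_force: 0.0
t: 24.8
eef_pos: [0.4246, 0.3514, 0.0307]
ee_rot: [-3.141, 0.001, -1.467]
force: [-1.1, 1.2, 0.2]
width: 0.072
gripper_force: 0.0
t 24.8 pos [0.4246 0.3514 0.0307] yaw -84.07 W 0.072 -> dxyz cm [ 0.04  0.07 -0.13] w [-0.   0.  -0.1]
```

```bash
python3 -m crank '[{"dx":0,"dy":0.05,"dz":-0.13,"wx":0,"wy":0,"wz":0},{"dx":0,"dy":0.05,"dz":-0.13,"wx":0,"wy":0,"wz":0},{"dx":0,"dy":0.05,"dz":-0.13,"wx":0,"wy":0,"wz":0},{"dx":0,"dy":0.05,"dz":-0.13,"wx":0,"wy":0,"wz":0},{"dx":0,"dy":0.05,"dz":-0.13,"wx":0,"wy":0,"wz":0},{"dx":0,"dy":0.05,"dz":-0.4,"wx":0,"wy":0,"wz":0},{"dx":0,"dy":0.05,"dz":-1.2,"wx":0,"wy":0,"wz":0},{"dx":0,"dy":0.05,"dz":-3,"wx":0,"wy":0,"wz":0},{"dx":0,"dy":0.05,"dz":-6,"wx":0,"wy":0,"wz":0},{"dx":0,"dy":0.05,"dz":-9,"wx":0,"wy":0,"wz":0}]' 4.4 20
python3 - <<'E'
from h import *
F=[]
for i in range(6): arm.grab_frame('top');F.append(arm.get_state()['force'])
print(np.mean(F,0).round(2)); save('wrist','w_fc2.png')
go(0.430,-0.0445,0.12,-94)
E
```

```text
t: 26.05
eef_pos: [0.4238, 0.3508, 0.1213]
ee_rot: [3.141, -0.0, -1.467]
force: [0.5, 0.5, -0.8]
width: 0.0478
gripper_force: 20.0
[-0.08 -0.05  0.13]
t 26.4 pos [0.4234 0.3504 0.1193] yaw -84.08 W 0.0479 -> dxyz cm [ 3.935e+01  3.420e+00 -2.000e-02] w [ 0.1 -0.1  9.9]
```

About 0 N, so this is the empty one. On to the tray.

```bash
python3 -m crank '[{"dx":3,"dy":0.3,"dz":0,"wx":0,"wy":0,"wz":1},{"dx":8,"dy":0.7,"dz":0,"wx":0,"wy":0,"wz":2},{"dx":13,"dy":1.1,"dz":0,"wx":0,"wy":0,"wz":3},{"dx":18,"dy":1.6,"dz":0,"wx":0,"wy":0,"wz":4.5},{"dx":23,"dy":2,"dz":0,"wx":0,"wy":0,"wz":6},{"dx":28,"dy":2.4,"dz":0,"wx":0,"wy":0,"wz":7},{"dx":33,"dy":2.9,"dz":0,"wx":0,"wy":0,"wz":8},{"dx":37,"dy":3.2,"dz":0,"wx":0,"wy":0,"wz":9},{"dx":39.3,"dy":3.4,"dz":1,"wx":0,"wy":0,"wz":9.9},{"dx":39.3,"dy":3.4,"dz":2,"wx":0,"wy":0,"wz":9.9}]'; python3 -m crank '[{"dx":0,"dy":0,"dz":1,"wx":0,"wy":0,"wz":0},{"dx":0,"dy":0,"dz":2,"wx":0,"wy":0,"wz":0},{"dx":0,"dy":0,"dz":2.5,"wx":0,"wy":0,"wz":0},{"dx":0,"dy":0,"dz":2.5,"wx":0,"wy":0,"wz":0},{"dx":0,"dy":0,"dz":2.5,"wx":0,"wy":0,"wz":0},{"dx":0,"dy":0,"dz":2.5,"wx":0,"wy":0,"wz":0},{"dx":0,"dy":0,"dz":2.5,"wx":0,"wy":0,"wz":0},{"dx":0,"dy":0,"dz":2.5,"wx":0,"wy":0,"wz":0},{"dx":0,"dy":0,"dz":2.5,"wx":0,"wy":0,"wz":0},{"dx":0,"dy":0,"dz":2.5,"wx":0,"wy":0,"wz":0}]'
python3 - <<'E'
from h import *
save('wrist','w_t1.png')
b=cv2.imread('pics/w_t1.png')[120:380,150:490];cv2.imwrite('pics/t1c.png',cv2.resize(b,(680,520),interpolation=3))
go(0.430,-0.0445,0.0065,-94)
E
```

```text
t: 27.65
eef_pos: [0.43, -0.0448, 0.0992]
ee_rot: [3.14, -0.0, -1.643]
force: [-0.8, -0.8, -0.7]
width: 0.0478
gripper_force: 20.0
t: 28.9
eef_pos: [0.4306, -0.0435, 0.0751]
ee_rot: [3.142, -0.0, -1.64]
force: [-0.6, 0.6, -1.1]
width: 0.0478
gripper_force: 20.0
t 28.95 pos [ 0.4306 -0.0434  0.0751] yaw -93.98 W 0.0478 -> dxyz cm [0.11 0.05 6.86] w [-0.  0.  0.]
```

View pics/t1c.png

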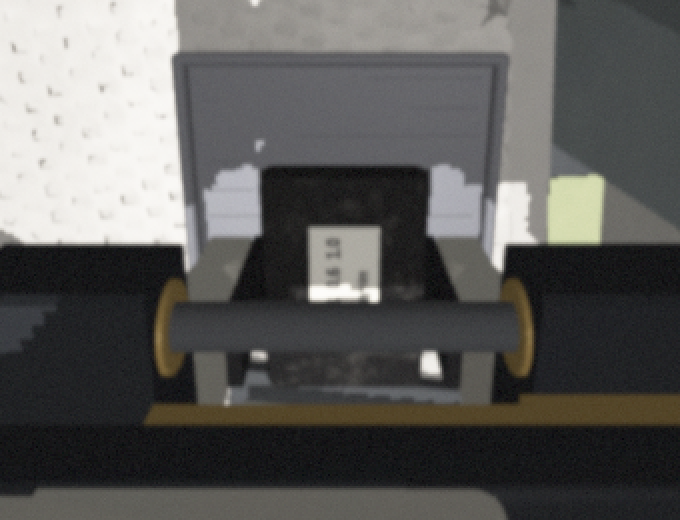

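The held case is centred and parallel in the tray (case mid column 345 against tray 341). Lower, release and rise.

```bash
python3 -m crank '[{"dx":0.1,"dy":0,"dz":1.5,"wx":0,"wy":0,"wz":0},{"dx":0.1,"dy":0,"dz":3,"wx":0,"wy":0,"wz":0},{"dx":0.1,"dy":0,"dz":4.5,"wx":0,"wy":0,"wz":0},{"dx":0.1,"dy":0,"dz":5.6,"wx":0,"wy":0,"wz":0},{"dx":0.1,"dy":0,"dz":6.3,"wx":0,"wy":0,"wz":0},{"dx":0.1,"dy":0,"dz":6.7,"wx":0,"wy":0,"wz":0},{"dx":0.1,"dy":0,"dz":6.95,"wx":0,"wy":0,"wz":0},{"dx":0.1,"dy":0,"dz":6.95,"wx":0,"wy":0,"wz":0},{"dx":0.1,"dy":0,"dz":6.95,"wx":0,"wy":0,"wz":0},{"dx":0.1,"dy":0,"dz":6.95,"wx":0,"wy":0,"wz":0}]'; python3 -m crank '[{"dx":0,"dy":0,"dz":0,"wx":0,"wy":0,"wz":0},{"dx":0,"dy":0,"dz":0,"wx":0,"wy":0,"wz":0},{"dx":0,"dy":0,"dz":0,"wx":0,"wy":0,"wz":0},{"dx":0,"dy":0,"dz":0,"wx":0,"wy":0,"wz":0},{"dx":0,"dy":0,"dz":-0.5,"wx":0,"wy":0,"wz":0},{"dx":0,"dy":0,"dz":-2,"wx":0,"wy":0,"wz":0},{"dx":0,"dy":0,"dz":-5,"wx":0,"wy":0,"wz":0},{"dx":0,"dy":0,"dz":-9,"wx":0,"wy":0,"wz":0},{"dx":0,"dy":0,"dz":-14,"wx":0,"wy":0,"wz":0},{"dx":0,"dy":0,"dz":-18,"wx":0,"wy":0,"wz":0}]' 6.0 30
python3 - <<'E'
from h import *
save('wrist','w_t2.png')
go(0.4285,0.30,0.19,-84)
E
```

```text
t: 30.2
eef_pos: [0.4307, -0.0444, 0.0058]
ee_rot: [-3.141, 0.0, -1.64]
force: [-0.2, -0.5, -0.5]
width: 0.0481
gripper_force: 20.0
t: 31.45
eef_pos: [0.4306, -0.0445, 0.188]
ee_rot: [-3.14, 0.001, -1.64]
force: [0.7, 0.8, -0.2]
width: 0.0597
gripper_force: 0.0
t 31.5 pos [ 0.4332 -0.0443  0.1929] yaw -93.91 W 0.0599 -> dxyz cm [-34.32   2.82   0.32] w [-0.5  0.  -9.9]
```

```bash
python3 -m crank '[{"dx":-4,"dy":0.3,"dz":0,"wx":0,"wy":0,"wz":-1},{"dx":-9,"dy":0.7,"dz":0,"wx":0,"wy":0,"wz":-3},{"dx":-14,"dy":1.1,"dz":0,"wx":0,"wy":0,"wz":-5},{"dx":-19,"dy":1.5,"dz":0,"wx":0,"wy":0,"wz":-7},{"dx":-24,"dy":1.9,"dz":0,"wx":0,"wy":0,"wz":-9},{"dx":-28,"dy":2.2,"dz":0,"wx":0,"wy":0,"wz":-9.9},{"dx":-31,"dy":2.4,"dz":0,"wx":0,"wy":0,"wz":-9.9},{"dx":-31.4,"dy":2.4,"dz":0,"wx":0,"wy":0,"wz":-9.9},{"dx":-31.4,"dy":2.4,"dz":0,"wx":0,"wy":0,"wz":-9.9},{"dx":-31.4,"dy":2.4,"dz":0,"wx":0,"wy":0,"wz":-9.9}]' 8.75 30
python3 - <<'E'
from h import *
import json
save('wrist','w_p3.png');c=arm.calibration('wrist')
json.dump({k:(v.tolist() if isinstance(v,np.ndarray) else v) for k,v in c.items()},open('cal3.json','w'))
for q in ['transport_case']: print(q,[(np.round(x['centre'],4).tolist(),round(x['confidence'],2)) for x in arm.mark_of('wrist',q)])
a=cv2.imread('pics/w_p3.png')[140:330,230:410];b=cv2.imread('pics/w_t2.png')[60:230,200:440]
m=np.zeros((570,800,3),np.uint8);m[:,:540]=cv2.resize(a,(540,570),interpolation=3);m[:184,540:]=cv2.resize(b,(260,184))
cv2.imwrite('pics/p3c.png',m);go(0.4285,0.3125,0.005,-84)
E
```

```text
t: 32.75
eef_pos: [0.4282, 0.2696, 0.1856]
ee_rot: [3.141, -0.0, -1.468]
force: [-0.3, 0.2, -0.1]
width: 0.0877
gripper_force: 0.0
transport_case [([0.4295, 0.3128, -0.0023], 0.78)]
t 32.85 pos [0.4284 0.2697 0.1858] yaw -84.13 W 0.0873 -> dxyz cm [-4.25 -0.44 18.08] w [-0.   0.  -0.1]
```

View pics/p3c.png

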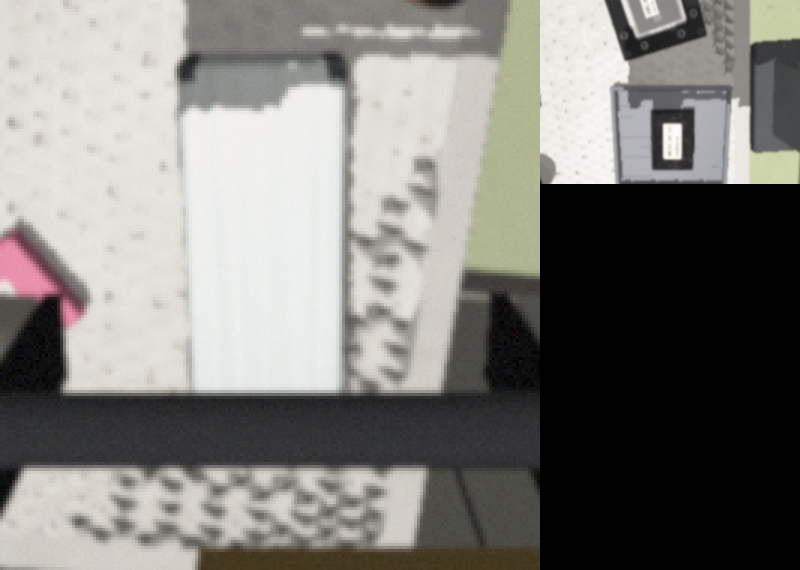

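Run:
```python
from h import *
import json
c=json.load(open('cal3.json'));f=lambda X,Y:(230+X/3-.3,140+Y/3-.3)
r=lambda X,Y,z:ray('wrist',*f(X,Y),z,c)[:2]*1000
A,B=r(180,58,.03),r(349,55,.03);L,Rr=r(191,390,.03),r(343,390,.03)
print(A,B,np.hypot(*(A-B)),'near end mid',(A+B)/2,'sides ang',np.degrees(np.arctan2(*(L-A)[::-1])),np.degrees(np.arctan2(*(Rr-B)[::-1])),'width',np.hypot(*(L-Rr)),(L+Rr)/2)
m=(A+B)/2;d=np.array([-np.sin(np.radians(6)),np.cos(np.radians(6))]);print('centre',m+81*d)
print('pink corner',r(86,298,.0),r(86,298,.014))
```

```text
[467.90248427 236.21763385] [405.32315601 228.62332057] 63.03844794397489 near end mid [436.61282014 232.42047721] sides ang 95.937201918429 96.31535582583777 width 63.953456726633746 [421.72463976 371.11354166]
centre [428.14601462 312.97675073]
pink corner [505.08984451 350.78000053] [502.28764783 344.33858696]
```

```bash
python3 -m crank '[{"dx":-2,"dy":-0.2,"dz":4,"wx":0,"wy":0,"wz":-0.2},{"dx":-4.3,"dy":-0.4,"dz":8,"wx":0,"wy":0,"wz":-0.2},{"dx":-4.3,"dy":-0.4,"dz":11,"wx":0,"wy":0,"wz":-0.2},{"dx":-4.3,"dy":-0.4,"dz":13,"wx":0,"wy":0,"wz":-0.2},{"dx":-4.3,"dy":-0.4,"dz":15,"wx":0,"wy":0,"wz":-0.2},{"dx":-4.3,"dy":-0.4,"dz":16.5,"wx":0,"wy":0,"wz":-0.2},{"dx":-4.3,"dy":-0.4,"dz":17.4,"wx":0,"wy":0,"wz":-0.2},{"dx":-4.3,"dy":-0.4,"dz":17.8,"wx":0,"wy":0,"wz":-0.2},{"dx":-4.3,"dy":-0.4,"dz":17.8,"wx":0,"wy":0,"wz":-0.2},{"dx":-4.3,"dy":-0.4,"dz":17.8,"wx":0,"wy":0,"wz":-0.2}]';python3 -m crank '[{"dx":0,"dy":0,"dz":0,"wx":0,"wy":0,"wz":0},{"dx":0,"dy":0,"dz":0,"wx":0,"wy":0,"wz":0},{"dx":0,"dy":0,"dz":0,"wx":0,"wy":0,"wz":0},{"dx":0,"dy":0,"dz":0,"wx":0,"wy":0,"wz":0},{"dx":0,"dy":0,"dz":0,"wx":0,"wy":0,"wz":0},{"dx":0,"dy":0,"dz":-0.3,"wx":0,"wy":0,"wz":0},{"dx":0,"dy":0,"dz":-1,"wx":0,"wy":0,"wz":0},{"dx":0,"dy":0,"dz":-3,"wx":0,"wy":0,"wz":0},{"dx":0,"dy":0,"dz":-6,"wx":0,"wy":0,"wz":0},{"dx":0,"dy":0,"dz":-10,"wx":0,"wy":0,"wz":0}]' 5.8 50; python3 -m crank '[{"dx":0,"dy":0,"dz":-3,"wx":0,"wy":0,"wz":0},{"dx":0,"dy":0,"dz":-3,"wx":0,"wy":0,"wz":0},{"dx":0,"dy":0,"dz":-3,"wx":0,"wy":0,"wz":0},{"dx":0,"dy":0,"dz":-3,"wx":0,"wy":0,"wz":0},{"dx":0,"dy":0,"dz":-3,"wx":0,"wy":0,"wz":0},{"dx":0,"dy":0,"dz":-3,"wx":0,"wy":0,"wz":0},{"dx":0,"dy":0,"dz":-3,"wx":0,"wy":0,"wz":0},{"dx":0,"dy":0,"dz":-3,"wx":0,"wy":0,"wz":0},{"dx":0,"dy":0,"dz":-3,"wx":0,"wy":0,"wz":0},{"dx":0,"dy":0,"dz":-3,"wx":0,"wy":0,"wz":0}]'
python3 - <<'E'
from h import *
go(0.43,-0.18,0.135,-87);go(0.628,-0.18,0.135,-87);print(arm.get_state()['moment'])
E
```

```text
t: 34.1
eef_pos: [0.4281, 0.314, 0.0081]
ee_rot: [-3.141, 0.001, -1.464]
force: [0.2, -0.1, 0.5]
width: 0.0878
gripper_force: 0.0
t: 35.35
eef_pos: [0.4272, 0.3128, 0.1079]
ee_rot: [3.14, -0.002, -1.464]
force: [0.3, 0.8, -2.6]
width: 0.0637
gripper_force: 50.0
t: 36.6
eef_pos: [0.4279, 0.3136, 0.1376]
ee_rot: [-3.142, 0.0, -1.464]
force: [0.5, -1.0, -4.1]
width: 0.0636
gripper_force: 50.0
t 36.6 pos [0.4279 0.3136 0.1376] yaw -83.88 W 0.0636 -> dxyz cm [49.11  5.06  0.26] w [-0.   0.   3.1]
t 36.6 pos [0.4279 0.3136 0.1376] yaw -83.88 W 0.0636 -> dxyz cm [ 51.22 -14.63   0.26] w [-0.   0.   3.1]
[-0.01486743  0.09142782  0.0072832 ]
```

```bash
python3 -m crank '[{"dx":2.5,"dy":0.3,"dz":0,"wx":0,"wy":0,"wz":0},{"dx":7.5,"dy":0.8,"dz":0,"wx":0,"wy":0,"wz":0.5},{"dx":13,"dy":1.3,"dz":0,"wx":0,"wy":0,"wz":1},{"dx":19,"dy":2,"dz":0,"wx":0,"wy":0,"wz":1.5},{"dx":25,"dy":2.6,"dz":0,"wx":0,"wy":0,"wz":2},{"dx":31,"dy":3.2,"dz":0,"wx":0,"wy":0,"wz":2.5},{"dx":37,"dy":3.8,"dz":0,"wx":0,"wy":0,"wz":3},{"dx":43,"dy":4.4,"dz":0,"wx":0,"wy":0,"wz":3.1},{"dx":47,"dy":4.8,"dz":0,"wx":0,"wy":0,"wz":3.1},{"dx":49.1,"dy":5,"dz":0,"wx":0,"wy":0,"wz":3.1}]'; python3 -m crank '[{"dx":0.1,"dy":-2,"dz":0,"wx":0,"wy":0,"wz":0},{"dx":0.3,"dy":-5,"dz":0,"wx":0,"wy":0,"wz":0},{"dx":0.5,"dy":-9,"dz":0,"wx":0,"wy":0,"wz":0},{"dx":0.7,"dy":-13,"dz":0,"wx":0,"wy":0,"wz":0},{"dx":0.9,"dy":-17,"dz":0,"wx":0,"wy":0,"wz":0},{"dx":1,"dy":-19.8,"dz":0.5,"wx":0,"wy":0,"wz":0},{"dx":1,"dy":-19.8,"dz":2,"wx":0,"wy":0,"wz":0},{"dx":1,"dy":-19.8,"dz":3.5,"wx":0,"wy":0,"wz":0},{"dx":1,"dy":-19.8,"dz":4.5,"wx":0,"wy":0,"wz":0},{"dx":1,"dy":-19.8,"dz":4.5,"wx":0,"wy":0,"wz":0}]'
python3 - <<'E'
from h import *
save('wrist','w_c1.png')
b=cv2.imread('pics/w_c1.png')[0:400,160:480];cv2.imwrite('pics/c1c.png',cv2.resize(b[60:360],(640,600),interpolation=3))
go(0.628,-0.18,0.016,-87)
E
```

```text
t: 37.85
eef_pos: [0.4294, -0.1823, 0.1376]
ee_rot: [3.141, -0.0, -1.521]
force: [-0.9, 0.6, -4.0]
width: 0.0635
gripper_force: 50.0
t: 39.1
eef_pos: [0.6277, -0.1794, 0.0917]
ee_rot: [3.14, 0.0, -1.518]
force: [0.0, -0.2, -2.7]
width: 0.0639
gripper_force: 50.0
t 39.15 pos [ 0.6284 -0.1795  0.0925] yaw -86.97 W 0.0634 -> dxyz cm [0.05 0.04 7.65] w [ 0. -0.  0.]
```

View pics/c1c.png

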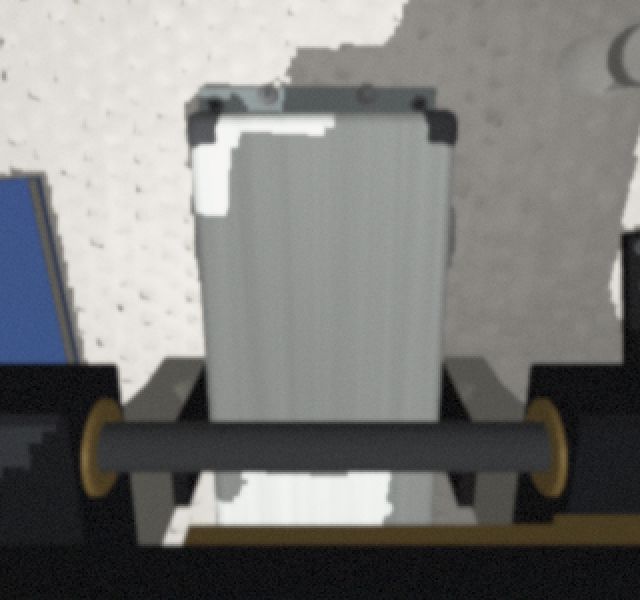

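Run:
```python
from h import *
c=arm.calibration('wrist');s=arm.get_state();M=R.from_euler('xyz',s['ee_rot'])
def t(X,Y,z):
    p=ray('wrist',160+X/2-.25,60+Y/2-.25,z,c);return (M.inv().apply(p-s['eef_pos'])*1000)[:2].round(1)
zt=s['eef_pos'][2]-.007+.03
for n,X,Y,z in [('endpin top',268,91,.017),('endpin',367,91,.017),('plateTL',198,87,.008),('plateTR',437,87,.008),('caseTL',190,110,zt),('caseTR',457,110,zt),('caseL',211,415,zt),('caseR',440,415,zt),('screw',214,104,.008),('screw',420,103,.008)]: print(n,t(X,Y,z))
```

```text
endpin top [ 89.7 -22.2]
endpin [89.7 16.9]
plateTL [ 91.7 -51.7]
plateTR [91.8 46.1]
caseTL [ 80.3 -31. ]
caseTR [80.3 30.5]
caseL [  1.8 -30.6]
caseR [ 1.8 31.3]
screw [ 85.1 -45.5]
screw [85.5 39.5]
```

The cradle's place is 2.8 mm toward tool -y and otherwise aligned. Correct it, lower and release.

```bash
python3 -m crank '[{"dx":0,"dy":-0.27,"dz":1,"wx":0,"wy":0,"wz":0},{"dx":0,"dy":-0.27,"dz":2.5,"wx":0,"wy":0,"wz":0},{"dx":0,"dy":-0.27,"dz":4,"wx":0,"wy":0,"wz":0},{"dx":0,"dy":-0.27,"dz":5.4,"wx":0,"wy":0,"wz":0},{"dx":0,"dy":-0.27,"dz":6.3,"wx":0,"wy":0,"wz":0},{"dx":0,"dy":-0.27,"dz":7,"wx":0,"wy":0,"wz":0},{"dx":0,"dy":-0.27,"dz":7.4,"wx":0,"wy":0,"wz":0},{"dx":0,"dy":-0.27,"dz":7.55,"wx":0,"wy":0,"wz":0},{"dx":0,"dy":-0.27,"dz":7.55,"wx":0,"wy":0,"wz":0},{"dx":0,"dy":-0.27,"dz":7.55,"wx":0,"wy":0,"wz":0}]'; python3 -m crank '[{"dx":0,"dy":0,"dz":0,"wx":0,"wy":0,"wz":0},{"dx":0,"dy":0,"dz":0,"wx":0,"wy":0,"wz":0},{"dx":0,"dy":0,"dz":0,"wx":0,"wy":0,"wz":0},{"dx":0,"dy":0,"dz":0,"wx":0,"wy":0,"wz":0},{"dx":0,"dy":0,"dz":-0.5,"wx":0,"wy":0,"wz":0},{"dx":0,"dy":0,"dz":-2,"wx":0,"wy":0,"wz":0},{"dx":0,"dy":0,"dz":-5,"wx":0,"wy":0,"wz":0},{"dx":0,"dy":0,"dz":-9,"wx":0,"wy":0,"wz":0},{"dx":0,"dy":0,"dz":-14,"wx":0,"wy":0,"wz":0},{"dx":0,"dy":0,"dz":-18,"wx":0,"wy":0,"wz":0}]' 8 30;python3 -m crank '[{"dx":3,"dy":2,"dz":0,"wx":0,"wy":0,"wz":0},{"dx":6,"dy":4,"dz":0,"wx":0,"wy":0,"wz":0},{"dx":10,"dy":6,"dz":0,"wx":0,"wy":0,"wz":0},{"dx":14,"dy":8,"dz":0,"wx":0,"wy":0,"wz":0},{"dx":16,"dy":10,"dz":0,"wx":0,"wy":0,"wz":0},{"dx":16,"dy":10,"dz":0,"wx":0,"wy":0,"wz":0},{"dx":16,"dy":10,"dz":0,"wx":0,"wy":0,"wz":0},{"dx":16,"dy":10,"dz":0,"wx":0,"wy":0,"wz":0},{"dx":16,"dy":10,"dz":0,"wx":0,"wy":0,"wz":0},{"dx":16,"dy":10,"dz":0,"wx":0,"wy":0,"wz":0}]'
python3 - <<'E'
from h import *
save('wrist','w_end.png');save('top','t_end.png')
a=cv2.imread('pics/w_end.png');b=cv2.imread('pics/t_end.png')[130:270,285:485]
m=np.zeros((600,800,3),np.uint8);m[:350,:500]=cv2.resize(b,(500,350),interpolation=3);m[350:600,:400]=cv2.resize(a,(400,250))
u=proj('wrist',[.628,-.18,.03]);print(u,arm.get_state()['eef_pos'])
x,y=int(np.clip(u[0],75,565)),int(np.clip(u[1],62,337));m[350:600,500:800]=cv2.resize(a[y-62:y+62,x-75:x+75],(300,250),interpolation=3)
cv2.imwrite('pics/end.png',m)
E
```

```text
t: 40.4
eef_pos: [0.6318, -0.1793, 0.0175]
ee_rot: [-3.141, -0.0, -1.518]
force: [-0.0, -0.2, -2.3]
width: 0.0638
gripper_force: 50.0
t: 41.65
eef_pos: [0.6319, -0.1794, 0.2008]
ee_rot: [-3.139, -0.001, -1.518]
force: [0.2, 0.2, -0.6]
width: 0.0798
gripper_force: 0.0
t: 42.9
eef_pos: [0.5404, -0.3439, 0.197]
ee_rot: [3.141, 0.0, -1.517]
force: [0.5, 0.2, -0.4]
width: 0.0798
gripper_force: 0.0
[250.83840019 303.10624818] [ 0.54025788 -0.34406052  0.19696981]
```

View pics/end.png

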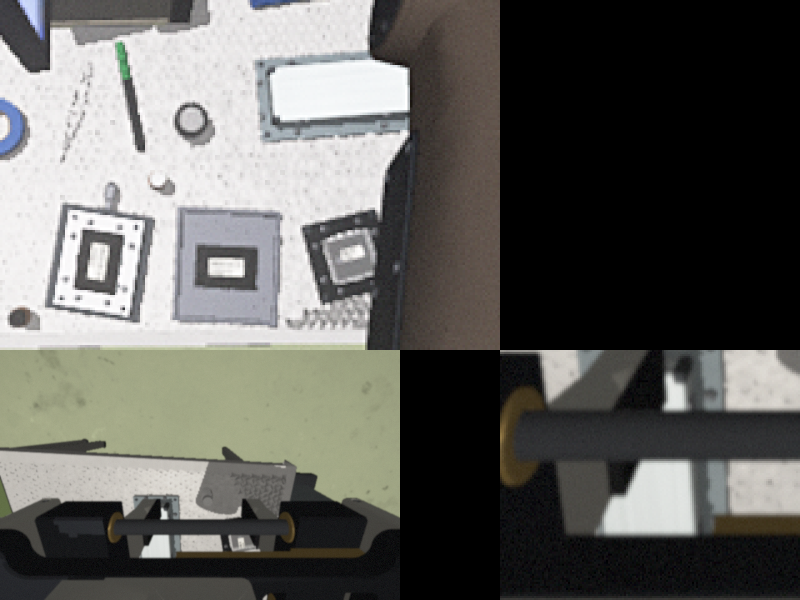

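The final picture shows the gel box in its nest at (350,255), the empty case in the tray at (227,267), the loaded case on the stage at (100,262) and the transport case in its cradle at (340,92). All lie within their pins or walls, and the gripper is clear of them. Handing in.

Run:
```python
from h import *
for q in ['transport_case','gel_box','filter_case_1']: print(q,[(np.round(x['centre'],3).tolist(),round(x['confidence'],2)) for x in arm.mark_of('top',q)])
print(arm.get_state()['qd'].round(3),arm.job_done())
```

```text
transport_case [([0.631, -0.18, 0.006], 0.56)]
gel_box [([0.44, -0.183, 0.004], 0.54), ([0.439, 0.109, 0.023], 0.31)]
filter_case_1 [([0.548, 0.357, 0.002], 0.78), ([0.436, 0.109, 0.02], 0.64), ([0.427, -0.045, 0.005], 0.62)]
the job is handed in; nothing more can be done
[-0.002 -0.002  0.    -0.001  0.001 -0.   ] None
```

I handed the job in at about 43 s with all four items in their places, in the order asked: gel box in the nest, loaded case (about 2.8 N) on the stage, empty case in the tray, transport case in the cradle; I viewed 16 pictures, two over the limit of 14.

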